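Close the silver tea ware with its own lids

TASK

On the silversmith's bench, find the four knobbed silver lids and put each one on the vessel it was made for, fully seated in its mouth: the larger and the smaller round lid on the larger and the smaller teapot, the square lid on the square caddy and the oblong lid on the oblong box, with the edges of the square and oblong lids in line with their vessels. Leave the four vessels upright where they stand and do not push the saucer or the brass tin about.

Things in the scene. Friction and masses are not known exactly. Their poses are not given: they have to be found in the camera images.
- large_teapot: Larger round silver teapot without lid: body 92 mm across, rim 70 mm high, round open mouth 60 mm inside and 68 mm outside; spout to +x and thin handle to -x reach 66 mm from the axis, below the rim. Loose, upright, about 380 g. Origin: centre of its underside, mouth straight above; z up. With the lid home, the lid's origin is 62 mm above this one.
- small_teapot: Smaller round silver teapot without lid: body 68 mm across, rim 55 mm high, round open mouth 38 mm inside and 46 mm outside; spout to +x and thin handle to -x reach 52 mm from the axis, below the rim. Loose, upright, about 240 g. Origin: centre of its underside, mouth straight above; z up. With the lid home, the lid's origin is 47 mm above this one.
- square_caddy: Square silver tea caddy without lid: 66 x 66 mm outside, rim 70 mm high, walls 7 mm, so a square mouth of 52 x 52 mm; x and y are along its sides. Loose, upright, about 420 g. Origin: centre of its underside, mouth straight above; z up. With the lid home, the lid's origin is 62 mm above this one.
- oblong_box: Oblong silver tea-scoop box without lid: 104 mm (x) by 58 mm (y) outside, rim 45 mm high, walls 6 mm, so a mouth of 92 x 46 mm. Loose, upright, about 400 g. Origin: centre of its underside, mouth straight above; z up. With the lid home, the lid's origin is 37 mm above this one.
- large_round_lid: Larger round silver lid: flange 72 mm across, plug 50 mm across, upright round knob 14 mm across. From below upwards: an 8 mm deep plug below, then a 4 mm flange (z 8 to 12 mm), then a dark wooden knob in the middle (z 12 to 30 mm). Origin: centre of the plug's underside; z up; it starts knob up, standing on its plug. Loose, about 90 g.
- small_round_lid: Smaller round silver lid: flange 50 mm across, plug 28 mm across, upright round knob 14 mm across. From below upwards: an 8 mm deep plug below, then a 4 mm flange (z 8 to 12 mm), then a dark wooden knob in the middle (z 12 to 30 mm). Origin: centre of the plug's underside; z up; it starts knob up, standing on its plug. Loose, about 50 g.
- square_lid: Square silver lid: flange 66 x 66 mm, plug 42 x 42 mm, sides along x and y; bar knob 26 mm long (x) and 12 mm wide (y). From below upwards: an 8 mm deep plug below, then a 4 mm flange (z 8 to 12 mm), then a dark wooden knob in the middle (z 12 to 30 mm). Origin: centre of the plug's underside; z up; it starts knob up, standing on its plug. Loose, about 100 g.
- oblong_lid: Oblong silver lid: flange 104 mm (x) by 58 mm (y), plug 82 x 36 mm; bar knob 26 mm long (x) and 12 mm wide (y). From below upwards: an 8 mm deep plug below, then a 4 mm flange (z 8 to 12 mm), then a dark wooden knob in the middle (z 12 to 30 mm). Origin: centre of the plug's underside; z up; it starts knob up, standing on its plug. Loose, about 110 g.
- saucer: Plain round silver saucer, 72 mm across and 9 mm high, with no knob: not a lid. Origin: centre of its underside, z up. Loose; not part of the job. Other low things (up to 95 mm high) stand near by: a steel bench block, a wooden block of punches, a small stake on a wooden foot, a white wax jar, all fixed.
- brass_tin: Closed round brass tin, 66 mm across and 40 mm high. Origin: centre of its underside, z up. Loose; not part of the job.

How it is judged:
By the outcome, as a careful person would: the job done as asked, in the order asked, and still so for the second after the job is handed in, with the robot touching nothing.
It also fails if it takes over 99 s, if anything falls off the work surface, if the arm or the gripper's body presses on something with over 40 N, if the wrist force passes 120 N, or if a joint passes its speed limit or range.

ROBOT

A 7-joint arm with a two-finger parallel gripper is mounted at the origin on the work surface. World frame = base frame: x ahead of the robot, y to its left, z up, the work surface at z = 0. Lengths are in m, angles in rad, forces in N, time in s.
With the tool pointing down it reaches from about 0.425 to 1.025 m from the base axis. Payload 3.6 kg.
Tool frame: the origin (TCP) lies midway between the tips of the shut fingers; the grasp point (between the pads) lies 19 mm behind it; z points along the fingers, y is the line along which they close (so a half turn about z gives the same grasp; the last joint's range is limited). The gripper opens to 85 mm and grips with 20 to 120 N. Pads are 22 mm wide; open, the fingers measure 114 mm over their backs; the gripper's body (76 mm by 85 mm) begins 54 mm behind the grasp point. The pads swing forward as they close: fully open they stand 13 mm farther back than shut.
Start: joints at [1.008, 0.591, 0.048, 1.609, -0.033, 0.943, -0.034], TCP at [0.328, -0.647, 0.208] pointing down, gripper open.
Joint ranges: [-2.69, 2.69], [-0.47, 2.24], [-1.27, 1.36], [0.19, 2.51], [-1.53, 4.68], [0.08, 2.07], [-3.09, 3.09]. Speed limits (rad/s): [2.57, 2.57, 3.14, 3.14, 3.14, 3.14, 3.14].

INTERFACE

Orientations are given as a 3x3 rotation matrix whose columns are the frame's x, y, z axes.
In Python, from plant import get_state, camera, close_job gives the robot as it stands.
- The arm moves only by the tool play_rows, never from a script. Its argument "increments" is a list of rows, each an object of numbers: "gripper": the closure, from 0 (fully open) to 1 (shut); "x", "y", "z": the shift along the tool's x, y, z in cm; "ax", "ay", "az": the turn, a rotation vector about the tool's x, y, z in rad. In form: [{"gripper": .., "x": .., "y": .., "z": .., "ax": .., "ay": .., "az": ..}, ...]. A call has 1 to 5 rows; each row shifts and turns the commanded pose from where the row before left it, along the tool's axes as they then stand; what a row does not reach is not made up. A row lasts 1/12 s, in which the tool goes at most 41.7 mm and 7.16 degrees, less where a joint would pass 70% of its speed; a pose out of reach is approached as far as the arm can. A call is refused whole if a number of a shift passes 4.17 or a number of a turn 0.125, either way. A call with a gripper value outside its range is refused whole. The fingers move at their own pace and stop on an object; "grip_force" is the grip in N (left out, the last holds). Time passes only in rows, so rows that do not move let the fingers close. It gives the time, the measured TCP pose, the force, the opening and the grip force at its end, in the units of the state.
- get_state(): the state, without advancing time (a new reading comes with each control period).
- camera(name): name is "scene" or "side" or "wrist"; returns a dict with "img" (400x640x3 uint8, blue, green, red), "fx", "fy", "cx", "cy" (pixels), "k1" (the pictures are not rectified: a ray, as slopes to the right and down, at radius r is drawn at 1 + k1 r^2 times it, then the intrinsics apply), "rvec" (rotation vector, rad) and "tvec" (3), from world to camera coordinates, as OpenCV has them; the wrist camera has in their place "T_tool_cam" (4x4, takes a point from camera to tool coordinates, whose origin is the TCP and whose axes are the flange's). Camera axes: x right, y down, z forward; pixel columns grow to the right and rows downward; lengths in m; the calibration is good to about 2 mm. A picture is of the moment at which its call begins: read the wrist's pose just before it. There is no depth.
- close_job(): hands the job in; it is judged then, once.
The state is a dict: "time_s": time; "joint_pos": joint angles; "joint_vel": joint speeds; "joint_efforts": joint torques, N m; "ee_pos": TCP position; "ee_rot": TCP orientation; "contact_force": force on the tool from outside, world axes, zero at the start; "ft_torque": the same for the moment, N m; "width": finger opening in m; "grasp_force": force on a finger pad.
Only numpy, scipy, OpenCV 4.12 (cv2) and the standard library are available. Lean on these libraries where they do the work, as an engineer would, in place of code of your own. Each camera call takes 0.05 s, during which the arm holds its last target. There are 200 camera calls.

## Working session

There is one attempt and no reset: what is moved stays moved. The work goes in short steps, Python scripts to look and compute and a tool call to move; the robot and the scene stay as the last step left them, time stands still between calls to the robot, and variables do not carry over. Pictures are saved under pics/ and viewed, at most 14 in all, crops included, and the job is handed in when it is done.

Besides the shell and the picture viewer there is one more tool, called as name(argument=value, ...) on one line, values as JSON. play_rows: Moves the arm, as the interface text tells. Its arguments: {"type":"object","properties":{"increments":{"type":"array"},"grip_force":{"type":"number"}},"required":["increments"]}

```bash
mkdir -p pics; ls; python3 - <<'E'
from plant import get_state, camera
import cv2,numpy as np
s=get_state(); print({k:np.round(v,3).tolist() for k,v in s.items()})
for n in ("scene","side","wrist"):
    c=camera(n); cv2.imwrite(f"pics/{n}0.png",c["img"]); print(n,{k:np.round(v,4).tolist() for k,v in c.items() if k!="img"})
E
```

```text
pics
{'time_s': 0.0, 'joint_pos': [1.008, 0.592, 0.048, 1.61, -0.033, 0.943, -0.034], 'joint_vel': [0.0, 0.001, -0.002, 0.001, -0.0, 0.0, -0.001], 'joint_efforts': [0.001, -54.868, 1.547, -19.812, 0.009, 0.009, -0.0], 'ee_pos': [0.327, -0.646, 0.207], 'ee_rot': [[0.892, 0.452, -0.001], [0.452, -0.892, 0.002], [-0.0, -0.002, -1.0]], 'contact_force': [0.238, -0.668, 0.304], 'ft_torque': [-0.02, -0.013, -0.029], 'grasp_force': 0.0, 'width': 0.085}
scene {'fx': 390.2687, 'fy': 390.2687, 'cx': 318.4433, 'cy': 198.6509, 'k1': -0.0152, 'rvec': [1.8573, 1.8805, -0.6014], 'tvec': [0.0246, -0.407, 1.5587]}
side {'fx': 379.9948, 'fy': 379.9948, 'cx': 322.7871, 'cy': 200.5517, 'k1': 0.0154, 'rvec': [0.9481, -2.5857, 0.9675], 'tvec': [0.3871, 0.2849, 0.7956]}
wrist {'fx': 321.5269, 'fy': 321.5269, 'cx': 316.0665, 'cy': 199.8562, 'k1': -0.0346, 'T_tool_cam': [[-0.0011, -0.9473, -0.3203, 0.0828], [1.0, -0.0009, -0.0007, 0.0007], [0.0003, -0.3203, 0.9473, -0.1658], [0.0, 0.0, 0.0, 1.0]]}
```

View pics/scene0.png

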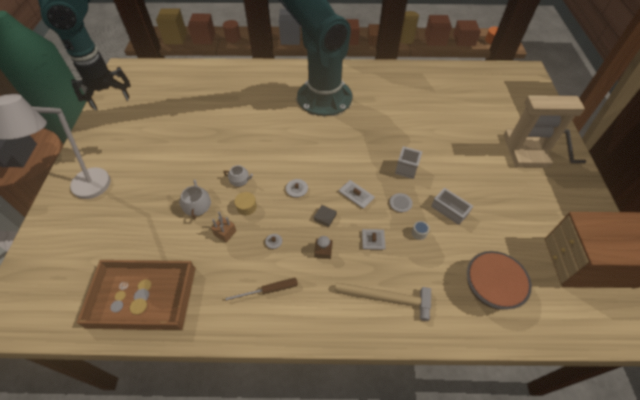

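View pics/side0.png

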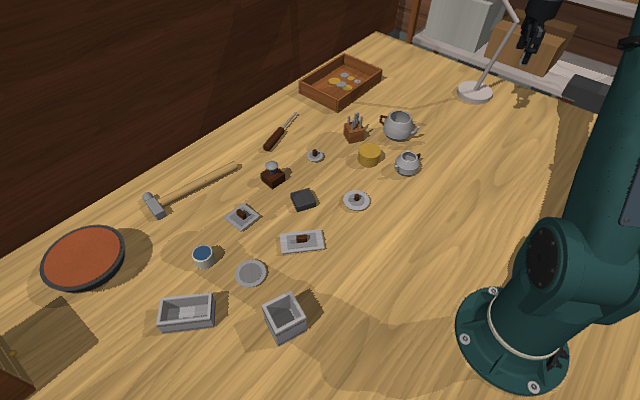

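The scene view shows the large teapot (195,200), small teapot (237,175), tin (245,203), large round lid (297,188), small round lid (273,241), oblong lid (357,194), square lid (372,239), saucer (400,203), caddy (409,161) and oblong box (452,206). The side view shows the same things from the other side: lids at (356,200), (315,155), (302,241) and (241,216), teapots at (399,125) and (408,162), caddy (286,317), box (186,312).

```bash
cat > h.py <<'E'
import numpy as np, cv2
from plant import get_state, camera
def cap(n):
    s=get_state(); c=camera(n)
    if n=="wrist":
        T=np.eye(4); T[:3,:3]=s["ee_rot"]; T[:3,3]=s["ee_pos"]; T=T@np.array(c["T_tool_cam"])
        c["R"],c["o"]=T[:3,:3],T[:3,3]
    else:
        R=cv2.Rodrigues(np.array(c["rvec"],float))[0]; c["R"]=R.T; c["o"]=-R.T@np.array(c["tvec"])
    c["K"]=np.array([[c["fx"],0,c["cx"]],[0,c["fy"],c["cy"]],[0,0,1]]); c["D"]=np.array([c["k1"],0,0,0.])
    return c
def rays(c,uv):
    p=cv2.undistortPoints(np.array(uv,float).reshape(-1,1,2),c["K"],c["D"]).reshape(-1,2)
    return np.c_[p,np.ones(len(p))]@c["R"].T
def cast(c,uv,z):
    d=rays(c,uv); return c["o"]+d*((z-c["o"][2])/d[:,2])[:,None]
def proj(c,P):
    p=(np.array(P,float).reshape(-1,3)-c["o"])@c["R"]
    return cv2.projectPoints(p,np.zeros(3),np.zeros(3),c["K"],c["D"])[0].reshape(-1,2)
E
python3 - <<'E'
from h import *
sc=cap("scene"); sd=cap("side")
t=dict(Llid=(297,188,356,200,.012),Slid=(273,241,315,155,.012),Olid=(357,194,302,241,.012),Qlid=(372,239,241,216,.012),Lpot=(195,190,399,115,.07),Spot=(238,170,408,156,.055),caddy=(410,154,285,307,.07),box=(452,200,186,304,.045),saucer=(400,202,251,272,.009),tin=(244,197,369,150,.04),block=(325,212,303,198,.03),jar=(421,225,203,252,.04),stake=(323,240,272,165,.08),punch=(222,222,355,118,.08))
for k,(a,b,u,v,z) in t.items(): print(k,cast(sc,[(a,b)],z)[0,:2].round(3),cast(sd,[(u,v)],z)[0,:2].round(3))
print(sc["o"],sd["o"])
E
```

```text
Llid [ 0.466 -0.089] [ 0.462 -0.087]
Slid [ 0.665 -0.152] [ 0.66  -0.149]
Olid [0.488 0.106] [0.483 0.106]
Qlid [0.655 0.144] [0.653 0.15 ]
Lpot [ 0.522 -0.399] [ 0.542 -0.408]
Spot [ 0.428 -0.281] [ 0.429 -0.282]
caddy [0.365 0.282] [0.375 0.274]
box [0.532 0.397] [0.543 0.393]
saucer [0.516 0.243] [0.516 0.245]
tin [ 0.525 -0.252] [ 0.535 -0.246]
block [0.571 0.003] [0.563 0.012]
jar [0.621 0.289] [0.621 0.29 ]
stake [ 0.698 -0.003] [0.672 0.011]
punch [ 0.643 -0.294] [ 0.628 -0.295]
[ 1.2357225  -0.00880861  1.03370454] [0.11318119 0.48896675 0.78236116]
```

play_rows(increments=[{"x":2.5,"y":-2.75,"z":-0.4,"gripper":0},{"x":2.5,"y":-2.75,"z":-0.4,"gripper":0},{"x":2.5,"y":-2.75,"z":-0.4,"gripper":0},{"x":2.5,"y":-2.75,"z":-0.4,"gripper":0},{"x":2.5,"y":-2.75,"z":-0.4,"gripper":0}])

```text
invalid input
```

play_rows(increments=[{"x":2.5,"y":-2.75,"z":-0.4,"gripper":0},{"x":2.5,"y":-2.75,"z":-0.4,"gripper":0},{"x":2.5,"y":-2.75,"z":-0.4,"gripper":0},{"x":2.5,"y":-2.75,"z":-0.4,"gripper":0},{"x":2.5,"y":-2.75,"z":-0.4,"gripper":0}])

```text
invalid input
```

play_rows(increments=[{"x":2.5,"y":-2.75,"z":-0.4,"gripper":0},{"x":2.5,"y":-2.75,"z":-0.4,"gripper":0},{"gripper":0},{"gripper":0},{"gripper":0}])

```text
invalid input
```

```bash
python3 - <<'E'
from h import *
c=cap("wrist"); cv2.imwrite("pics/w1.png",c["img"]); print(get_state()["ee_pos"], c["o"])
E
```

```text
[ 0.3274146  -0.6465307   0.20759851] [ 0.40169892 -0.60975026  0.37319596]
```

View pics/w1.png

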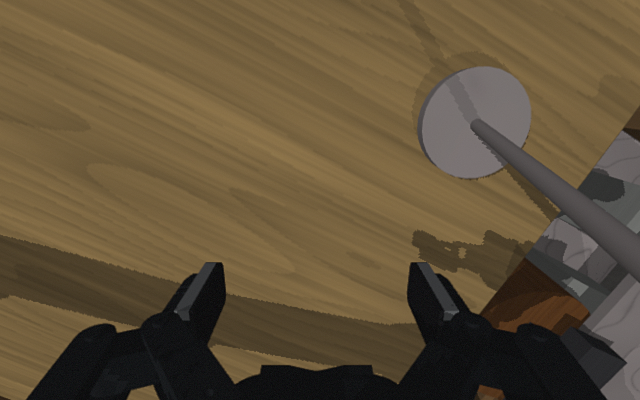

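The picture shows only bare bench and the lamp foot (475,122), as the arm did not move: the rows were refused, probably because every key must be present.

play_rows(increments=[{"gripper":0,"x":2.5,"y":-2.75,"z":-0.4,"ax":0,"ay":0,"az":0},{"gripper":0,"x":2.5,"y":-2.75,"z":-0.4,"ax":0,"ay":0,"az":0},{"gripper":0,"x":2.5,"y":-2.75,"z":-0.4,"ax":0,"ay":0,"az":0},{"gripper":0,"x":2.5,"y":-2.75,"z":-0.4,"ax":0,"ay":0,"az":0},{"gripper":0,"x":2.5,"y":-2.75,"z":-0.4,"ax":0,"ay":0,"az":0}], grip_force=40)

```text
time_s: 0.72
ee_pos: [0.3771, -0.466, 0.2282]
ee_rot: [[0.892, 0.452, 0.0], [0.452, -0.892, -0.0], [0.0, 0.0, -1.0]]
contact_force: [1.0, 0.0, -0.0]
width: 0.0851
grasp_force: 0.0
```

play_rows(increments=[{"gripper":0,"x":2.5,"y":-2.75,"z":-0.4,"ax":0,"ay":0,"az":0},{"gripper":0,"x":2.5,"y":-2.75,"z":-0.4,"ax":0,"ay":0,"az":0},{"gripper":0,"x":2.5,"y":-2.75,"z":-0.4,"ax":0,"ay":0,"az":0},{"gripper":0,"x":2.5,"y":-2.75,"z":-0.4,"ax":0,"ay":0,"az":0},{"gripper":0,"x":2.5,"y":-2.75,"z":-0.4,"ax":0,"ay":0,"az":0}])

```text
time_s: 1.13
ee_pos: [0.4265, -0.2868, 0.2484]
ee_rot: [[0.892, 0.452, 0.0], [0.452, -0.892, -0.0], [0.0, 0.0, -1.0]]
contact_force: [0.5, 0.8, 0.5]
width: 0.0853
grasp_force: 0.0
```

play_rows(increments=[{"gripper":0,"x":2.5,"y":-2.75,"z":-0.4,"ax":0,"ay":0,"az":0},{"gripper":0,"x":2.5,"y":-2.75,"z":-0.4,"ax":0,"ay":0,"az":0},{"gripper":0,"x":0,"y":0,"z":0,"ax":0,"ay":0,"az":0},{"gripper":0,"x":0,"y":0,"z":0,"ax":0,"ay":0,"az":0}])

```text
time_s: 1.47
ee_pos: [0.4472, -0.2144, 0.2565]
ee_rot: [[0.889, 0.457, 0.001], [0.457, -0.889, 0.0], [0.001, 0.0, -1.0]]
contact_force: [-0.3, -1.3, -1.1]
width: 0.0853
grasp_force: 0.0
```

```bash
python3 - <<'E'
from h import *
c=cap("wrist"); cv2.imwrite("pics/w2.png",c["img"]); np.savez("w2.npz",**c); print(get_state()["ee_pos"], c["o"])
E
```

```text
[ 0.44632017 -0.2164551   0.25627228] [ 0.52098239 -0.17716511  0.42239177]
```

View pics/w2.png

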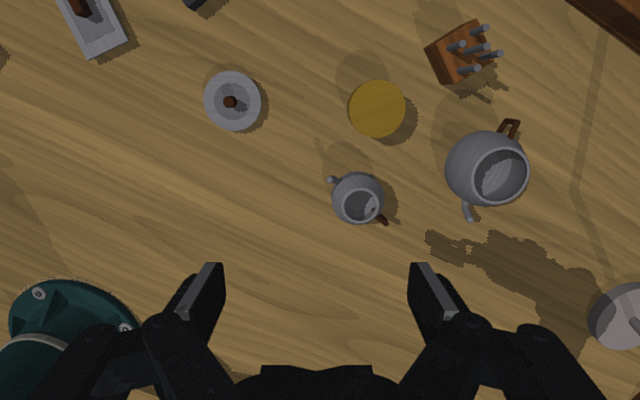

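The wrist picture shows the large lid at (231,101), the large teapot mouth at about (502,172), the small teapot mouth at about (363,206), and the tin at (377,109).

```bash
cat >> h.py <<'E'
def silver(img):
    h=cv2.cvtColor(img,cv2.COLOR_BGR2HSV); return ((h[...,1]<45)&(h[...,2]>70)).astype(np.uint8)*255
def contour(mask,uv):
    cs=cv2.findContours(mask,cv2.RETR_EXTERNAL,cv2.CHAIN_APPROX_NONE)[0]
    cs=[k for k in cs if cv2.contourArea(k)>150]
    return max(cs,key=lambda k:cv2.pointPolygonTest(k,(float(uv[0]),float(uv[1])),True)).reshape(-1,2)
def circ(P):  # circle fit to plane points
    A=np.c_[2*P[:,:2],np.ones(len(P))]; s=np.linalg.lstsq(A,(P[:,:2]**2).sum(1),rcond=None)[0]
    return s[:2],2*np.sqrt(s[2]+s[:2]@s[:2])
def totool(R,d): return (np.array(R).T@np.array(d)*100).round(2)
E
python3 - <<'E'
from h import *
c=dict(np.load("w2.npz"))
k=contour(silver(c["img"]),(231,101)); k=cv2.convexHull(k.astype(np.int32)).reshape(-1,2)
print("lid",circ(cast(c,k,.012)),cast(c,[(231,101)],.03))
print("Lmouth",cast(c,[(476,172),(529,172),(502,149),(500,207),(502,172)],.07).round(3))
print("Smouth",cast(c,[(345,206),(383,206),(363,206)],.055).round(3))
g=cv2.resize(c["img"][120:230,320:540],None,fx=3.5,fy=3.5,interpolation=cv2.INTER_CUBIC); cv2.imwrite("pics/c2.png",g)
E
```

```text
lid (array([ 0.46449982, -0.09013771]), np.float64(0.07132974040606765)) [[ 0.46675354 -0.09289893  0.03      ]]
Lmouth [[ 0.528 -0.378  0.07 ]
 [ 0.556 -0.432  0.07 ]
 [ 0.563 -0.388  0.07 ]
 [ 0.506 -0.428  0.07 ]
 [ 0.542 -0.404  0.07 ]]
Smouth [[ 0.42  -0.269  0.055]
 [ 0.441 -0.31   0.055]
 [ 0.43  -0.288  0.055]]
```

View pics/c2.png

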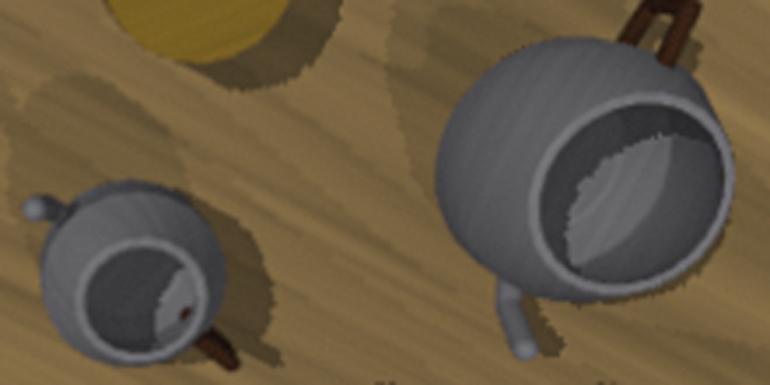

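The crop shows both mouths clearly: small rim outline centre at crop (143,300), i.e. pixel (360.9,205.7), and large rim outline centre at crop (632,196), i.e. pixel (500.7,175.9).

```bash
cat >> h.py <<'E'
def go(*ts):
    s=get_state(); R=np.array(s["ee_rot"]); p=np.array(s["ee_pos"]); print("at",p.round(4),"yaw",np.arctan2(R[1,0],R[0,0]).round(3))
    for t in ts:
        d=np.array(t)-p; print("->",t,"tool cm",totool(R,d),"rows>=",np.ceil(np.linalg.norm(d)/.04)); p=np.array(t)
E
python3 - <<'E'
from h import *
c=dict(np.load("w2.npz"))
print("S",cast(c,[(360.9,205.7),(342.3,205.7),(379.4,205.7)],.055).round(4)); print("L",cast(c,[(500.7,175.9)],.07).round(4))
go((.4645,-.09,.09),(.4645,-.09,.0135),(.4645,-.09,.15))
E
```

```text
S [[ 0.429  -0.2855  0.055 ]
 [ 0.4187 -0.2654  0.055 ]
 [ 0.4393 -0.3056  0.055 ]]
L [[ 0.5372 -0.4058  0.07  ]]
at [ 0.4463 -0.2165  0.2563] yaw 0.471
-> (0.4645, -0.09, 0.09) tool cm [  7.36 -10.46  16.62] rows>= 6.0
-> (0.4645, -0.09, 0.0135) tool cm [-0.   -0.01  7.65] rows>= 2.0
-> (0.4645, -0.09, 0.15) tool cm [ 0.000e+00  1.000e-02 -1.365e+01] rows>= 4.0
```

play_rows(increments=[{"gripper":0,"x":1.23,"y":-1.74,"z":2.77,"ax":0,"ay":0,"az":0},{"gripper":0,"x":1.23,"y":-1.74,"z":2.77,"ax":0,"ay":0,"az":0},{"gripper":0,"x":1.23,"y":-1.74,"z":2.77,"ax":0,"ay":0,"az":0},{"gripper":0,"x":1.23,"y":-1.74,"z":2.77,"ax":0,"ay":0,"az":0},{"gripper":0,"x":1.23,"y":-1.74,"z":2.77,"ax":0,"ay":0,"az":0}])

```text
time_s: 1.93
ee_pos: [0.4616, -0.1132, 0.1164]
ee_rot: [[0.894, 0.448, 0.001], [0.448, -0.894, -0.001], [0.0, 0.001, -1.0]]
contact_force: [0.7, 0.2, 0.2]
width: 0.0853
grasp_force: 0.0
```

play_rows(increments=[{"gripper":0.4,"x":1.23,"y":-1.74,"z":2.77,"ax":0,"ay":0,"az":0},{"gripper":0.4,"x":0,"y":0,"z":2.5,"ax":0,"ay":0,"az":0},{"gripper":0.4,"x":0,"y":0,"z":2.0,"ax":0,"ay":0,"az":0},{"gripper":0.4,"x":0,"y":0,"z":0,"ax":0,"ay":0,"az":0},{"gripper":0.4,"x":0,"y":0,"z":0,"ax":0,"ay":0,"az":0}])

```text
time_s: 2.35
ee_pos: [0.464, -0.0921, 0.044]
ee_rot: [[0.893, 0.45, -0.003], [0.45, -0.893, -0.001], [-0.003, -0.0, -1.0]]
contact_force: [-0.0, 0.4, 0.5]
width: 0.0514
grasp_force: 0.0
```

```bash
python3 - <<'E'
from h import *
c=cap("wrist"); cv2.imwrite("pics/w3.png",c["img"]); np.savez("w3.npz",**c); go((.4645,-.09,.0135))
E
```

```text
at [ 0.4649 -0.092   0.045 ] yaw 0.466
-> (0.4645, -0.09, 0.0135) tool cm [ 0.06 -0.2   3.15] rows>= 1.0
```

View pics/w3.png

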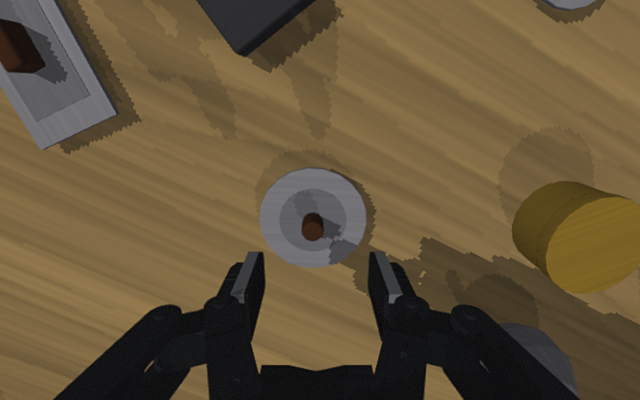

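The lid is at (313,217) with its knob top near (312,222), and the half-closed fingers stand on both sides of it. I'll measure it from here.

```bash
python3 - <<'E'
from h import *
c=dict(np.load("w3.npz"))
k=contour(silver(c["img"]),(290,215)); k=k[k[:,1]<245]; k=cv2.convexHull(k.astype(np.int32)).reshape(-1,2)
P=cast(c,k,.012); print("lid",circ(P),cast(c,[(312,220)],.03))
E
```

```text
lid (array([ 0.46491606, -0.08958691]), np.float64(0.07097980812048453)) [[ 0.47135685 -0.08622673  0.03      ]]
```

play_rows(increments=[{"gripper":0.4,"x":0.1,"y":-0.2,"z":1.6,"ax":0,"ay":0,"az":0},{"gripper":0.4,"x":0,"y":0,"z":1.5,"ax":0,"ay":0,"az":0},{"gripper":0.4,"x":0,"y":0,"z":0,"ax":0,"ay":0,"az":0},{"gripper":1,"x":0,"y":0,"z":0,"ax":0,"ay":0,"az":0},{"gripper":1,"x":0,"y":0,"z":0,"ax":0,"ay":0,"az":0}])

```text
time_s: 2.82
ee_pos: [0.4656, -0.0889, 0.0151]
ee_rot: [[0.893, 0.451, 0.002], [0.451, -0.893, -0.001], [0.002, 0.001, -1.0]]
contact_force: [0.6, -0.4, 0.0]
width: 0.0282
grasp_force: 0.0
```

play_rows(increments=[{"gripper":1,"x":0,"y":0,"z":0,"ax":0,"ay":0,"az":0},{"gripper":1,"x":0,"y":0,"z":0,"ax":0,"ay":0,"az":0},{"gripper":1,"x":0,"y":0,"z":0,"ax":0,"ay":0,"az":0}])

```text
time_s: 3.07
ee_pos: [0.4652, -0.0883, 0.0145]
ee_rot: [[0.892, 0.452, 0.001], [0.452, -0.892, -0.0], [0.001, 0.001, -1.0]]
contact_force: [-1.2, 0.1, -0.7]
width: -0.0004
grasp_force: 0.0
```

The fingers shut on nothing, so I'll look.

```bash
python3 - <<'E'
from h import *
c=cap("wrist"); cv2.imwrite("pics/w4.png",c["img"]); np.savez("w4.npz",**c); go((.4645,-.09,.0135))
E
```

```text
at [ 0.4651 -0.0882  0.0143] yaw 0.469
-> (0.4645, -0.09, 0.0135) tool cm [-0.13  0.13  0.08] rows>= 1.0
```

View pics/w4.png

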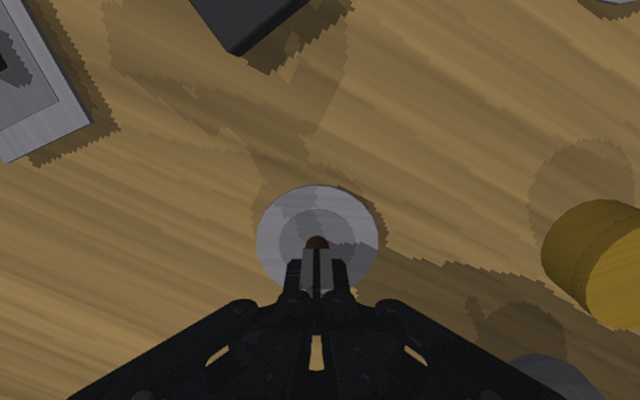

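The shut fingers (tips at v≈248) are in front of the knob (316,242), which still stands. I'll check whether the lid slid or the fingers are too high or set back.

```bash
python3 - <<'E'
from h import *
c=dict(np.load("w4.npz"))
k=contour(silver(c["img"]),(275,240)); k=k[(k[:,1]<262)]; k=cv2.convexHull(k.astype(np.int32)).reshape(-1,2); k=k[k[:,1]<255]
P=cast(c,k,.012); print("lid",circ(P)); 
p=np.array([.4651,-.0882,.0143]);print("tcp px",proj(c,p), "lid px", proj(c,[.4649,-.0896,.012]), "knob top px",proj(c,[.4649,-.0896,.03]))
s=cap("side"); h=cap("scene")
g=cv2.resize(s["img"][150:240,300:420],None,fx=5,fy=5,interpolation=cv2.INTER_CUBIC); cv2.imwrite("pics/s4.png",g)
print(proj(s,[p,p+[0,0,.03],[.4649,-.0896,.03]]))
E
```

```text
lid (array([ 0.46506457, -0.08949111]), np.float64(0.07080967006227758))
tcp px [[314.82363317 244.17374055]] lid px [[316.83907464 243.65048589]] knob top px [[316.93156008 258.94913938]]
[[355.2906816  198.54199684]
 [356.22921799 191.04177177]
 [356.15236854 194.39692295]]
```

View pics/s4.png

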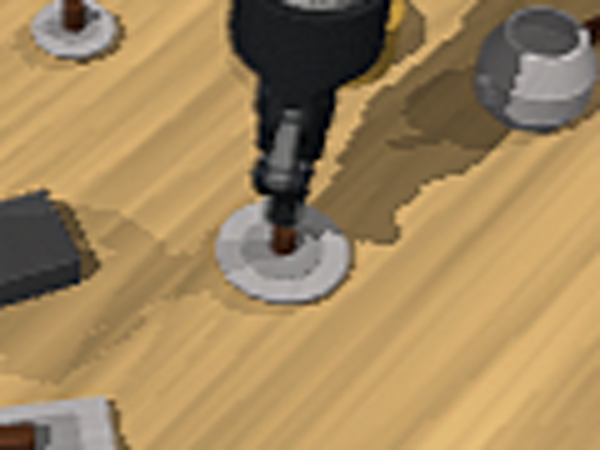

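The side view shows the shut fingers ending just above the knob, so the real tips sit about 20 mm higher than the reported TCP. I'll open, go lower in small steps and watch the force.

play_rows(increments=[{"gripper":0.4,"x":0,"y":0.15,"z":0,"ax":0,"ay":0,"az":0},{"gripper":0.4,"x":0,"y":0,"z":0,"ax":0,"ay":0,"az":0},{"gripper":0.4,"x":0,"y":0,"z":0,"ax":0,"ay":0,"az":0},{"gripper":0.4,"x":0,"y":0,"z":0,"ax":0,"ay":0,"az":0}])

```text
time_s: 3.55
ee_pos: [0.4654, -0.0895, 0.0137]
ee_rot: [[0.892, 0.452, -0.0], [0.452, -0.892, -0.0], [-0.0, -0.0, -1.0]]
contact_force: [0.3, -0.2, 0.2]
width: 0.0482
grasp_force: 0.0
```

play_rows(increments=[{"gripper":0.4,"x":0,"y":0,"z":0.5,"ax":0,"ay":0,"az":0},{"gripper":0.4,"x":0,"y":0,"z":0.5,"ax":0,"ay":0,"az":0},{"gripper":0.4,"x":0,"y":0,"z":0,"ax":0,"ay":0,"az":0}])

```text
time_s: 3.8
ee_pos: [0.4648, -0.0893, 0.0028]
ee_rot: [[0.892, 0.452, -0.002], [0.452, -0.892, 0.0], [-0.001, -0.001, -1.0]]
contact_force: [-0.1, -0.2, -0.8]
width: 0.0515
grasp_force: 0.0
```

```bash
python3 - <<'E'
from h import *
c=cap("wrist"); cv2.imwrite("pics/w5.png",c["img"][150:400,100:540]); go((.465,-.0895,.0135))
E
```

```text
at [ 0.4648 -0.0893  0.0031] yaw 0.469
-> (0.465, -0.0895, 0.0135) tool cm [ 0.01  0.02 -1.04] rows>= 1.0
```

View pics/w5.png

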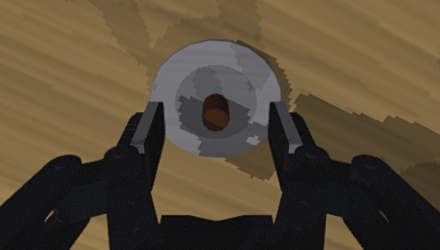

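The knob (315,262 in the full image) lies between the fingers, and there is no contact even at reported z = 3 mm. I'll go lower.

play_rows(increments=[{"gripper":0.4,"x":0,"y":0,"z":0.4,"ax":0,"ay":0,"az":0},{"gripper":0.4,"x":0,"y":0,"z":0.4,"ax":0,"ay":0,"az":0},{"gripper":0.4,"x":0,"y":0,"z":0,"ax":0,"ay":0,"az":0}])

```text
time_s: 4.1
ee_pos: [0.465, -0.0894, -0.0049]
ee_rot: [[0.892, 0.452, -0.001], [0.452, -0.892, 0.0], [-0.001, -0.001, -1.0]]
contact_force: [-0.7, -0.4, -0.0]
width: 0.0513
grasp_force: 0.0
```

play_rows(increments=[{"gripper":1,"x":0,"y":0,"z":0,"ax":0,"ay":0,"az":0},{"gripper":1,"x":0,"y":0,"z":0,"ax":0,"ay":0,"az":0},{"gripper":1,"x":0,"y":0,"z":0,"ax":0,"ay":0,"az":0},{"gripper":1,"x":0,"y":0,"z":0,"ax":0,"ay":0,"az":0},{"gripper":1,"x":0,"y":0,"z":0,"ax":0,"ay":0,"az":0}])

```text
time_s: 4.52
ee_pos: [0.4655, -0.0895, -0.004]
ee_rot: [[0.892, 0.452, 0.0], [0.452, -0.892, -0.0], [0.0, 0.0, -1.0]]
contact_force: [-0.7, -0.2, 1.7]
width: 0.0117
grasp_force: 39.0
```

Gripped with 39 N. I'll lift and go to a viewing spot beside the large teapot.

play_rows(increments=[{"gripper":1,"x":0,"y":0,"z":-2,"ax":0,"ay":0,"az":0},{"gripper":1,"x":0,"y":0,"z":-3.5,"ax":0,"ay":0,"az":0},{"gripper":1,"x":0,"y":0,"z":-3.5,"ax":0,"ay":0,"az":0},{"gripper":1,"x":0,"y":0,"z":-3.5,"ax":0,"ay":0,"az":0},{"gripper":1,"x":-1.7,"y":3.15,"z":0,"ax":0,"ay":0,"az":0}])

```text
time_s: 4.93
ee_pos: [0.4694, -0.119, 0.1263]
ee_rot: [[0.887, 0.462, 0.011], [0.462, -0.887, 0.002], [0.011, 0.003, -1.0]]
contact_force: [1.3, -0.6, -1.3]
width: 0.0116
grasp_force: 39.2
```

play_rows(increments=[{"gripper":1,"x":-1.7,"y":3.15,"z":0,"ax":0,"ay":0,"az":0},{"gripper":1,"x":-1.7,"y":3.15,"z":0,"ax":0,"ay":0,"az":0},{"gripper":1,"x":-1.7,"y":3.15,"z":0,"ax":0,"ay":0,"az":0},{"gripper":1,"x":-1.7,"y":3.15,"z":0,"ax":0,"ay":0,"az":0},{"gripper":1,"x":-1.7,"y":3.15,"z":0,"ax":0,"ay":0,"az":0}])

```text
time_s: 5.35
ee_pos: [0.459, -0.3057, 0.1207]
ee_rot: [[0.892, 0.452, -0.0], [0.452, -0.892, 0.0], [-0.0, -0.0, -1.0]]
contact_force: [-0.0, 0.5, -1.5]
width: 0.0115
grasp_force: 39.2
```

play_rows(increments=[{"gripper":1,"x":-1.7,"y":3.15,"z":0,"ax":0,"ay":0,"az":0},{"gripper":1,"x":-1.7,"y":3.15,"z":0,"ax":0,"ay":0,"az":0},{"gripper":1,"x":-1.7,"y":3.15,"z":0,"ax":0,"ay":0,"az":0},{"gripper":1,"x":-1.7,"y":3.15,"z":0,"ax":0,"ay":0,"az":0},{"gripper":1,"x":0,"y":0,"z":0,"ax":0,"ay":0,"az":0}])

```text
time_s: 5.77
ee_pos: [0.4534, -0.4579, 0.121]
ee_rot: [[0.897, 0.443, 0.001], [0.443, -0.897, -0.008], [-0.003, 0.008, -1.0]]
contact_force: [-1.2, -1.8, -0.0]
width: 0.0115
grasp_force: 39.2
```

```bash
python3 - <<'E'
from h import *
c=cap("wrist"); cv2.imwrite("pics/w6.png",c["img"]); np.savez("w6.npz",**c); go((.537,-.406,.12)); print(get_state()["width"])
E
```

```text
at [ 0.4538 -0.4532  0.1206] yaw 0.461
-> (0.537, -0.406, 0.12) tool cm [ 9.55 -0.52  0.04] rows>= 3.0
0.011254475599951368
```

View pics/w6.png

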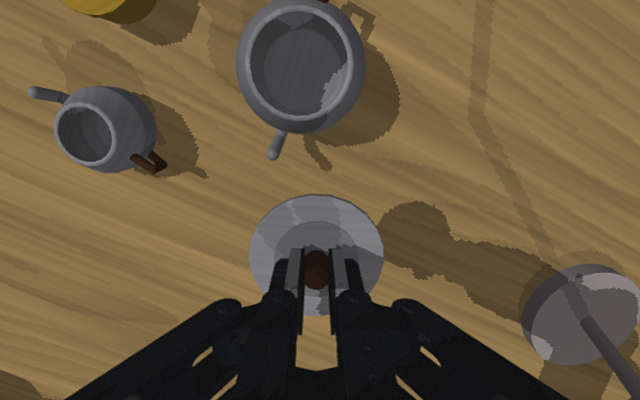

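The lid is held level. The large teapot mouth is around (300,61), the small one at (85,135). I'll fit both rims by radial brightness peaks.

```bash
cat >> h.py <<'E'
def rim(c,xy,z,ri,ro,n=120):
    """refine mouth centre: bright rim ring between radii ri..ro"""
    g=cv2.GaussianBlur(cv2.cvtColor(c["img"],cv2.COLOR_BGR2GRAY),(3,3),0).astype(np.float32); xy=np.array(xy,float)
    a=np.linspace(0,2*np.pi,n,endpoint=False); r=np.arange(ri-.006,ro+.006,.0005); w=max(1,int((ro-ri)/.0005))
    for it in range(6):
        P=np.stack([xy[0]+r*np.cos(a)[:,None],xy[1]+r*np.sin(a)[:,None],np.full((n,len(r)),z)],-1)
        uv=proj(c,P.reshape(-1,3)).astype(np.float32).reshape(n,-1,2)
        v=cv2.remap(g,uv[...,0],uv[...,1],cv2.INTER_LINEAR)
        sm=cv2.blur(v,(w,1)); i=sm[:,w//2:len(r)-w//2].argmax(1)+w//2
        ok=(uv[np.arange(n),i]>2).all(1)
        Q=P[np.arange(n),i][ok]
        for _ in range(3):
            ce,d=circ(Q); e=np.abs(np.linalg.norm(Q[:,:2]-ce,axis=1)-d/2); Q=Q[e<=max(np.percentile(e,85),.0004)]
        xy=ce
    return ce.round(4),round(d,4),len(Q),e.mean().round(5)
E
python3 - <<'E'
from h import *
c=dict(np.load("w6.npz")); print(rim(c,(.537,-.406),.07,.030,.034),rim(c,(.429,-.2855),.055,.019,.023))
print(proj(c,[.537,-.406,.07]),proj(c,[.429,-.2855,.055]))
c=dict(np.load("w2.npz")); print(rim(c,(.537,-.406),.07,.030,.034),rim(c,(.429,-.2855),.055,.019,.023))
E
```

```text
(array([ 0.5375, -0.4044]), np.float64(0.065), 97, np.float64(0.00017)) (array([ 0.4284, -0.2842]), np.float64(0.0448), 75, np.float64(0.00025))
[[299.15308332  66.14114856]] [[ 85.28211576 134.85755188]]
(array([ 0.5373, -0.4046]), np.float64(0.066), 86, np.float64(0.0)) (array([ 0.4285, -0.2834]), np.float64(0.044), 83, np.float64(3e-05))
```

play_rows(increments=[{"gripper":1,"x":3.2,"y":-0.2,"z":0,"ax":0,"ay":0,"az":0},{"gripper":1,"x":3.2,"y":-0.2,"z":0,"ax":0,"ay":0,"az":0},{"gripper":1,"x":3.2,"y":-0.2,"z":0,"ax":0,"ay":0,"az":0},{"gripper":1,"x":0,"y":0,"z":2,"ax":0,"ay":0,"az":0},{"gripper":1,"x":0,"y":0,"z":2,"ax":0,"ay":0,"az":0}])

```text
time_s: 6.23
ee_pos: [0.5437, -0.3943, 0.0815]
ee_rot: [[0.889, 0.458, 0.005], [0.458, -0.889, 0.001], [0.005, 0.001, -1.0]]
contact_force: [-0.4, -0.9, -1.3]
width: 0.0115
grasp_force: 39.2
```

play_rows(increments=[{"gripper":1,"x":0,"y":0,"z":0,"ax":0,"ay":0,"az":0},{"gripper":1,"x":0,"y":0,"z":0,"ax":0,"ay":0,"az":0},{"gripper":1,"x":0,"y":0,"z":0,"ax":0,"ay":0,"az":0}])

```text
time_s: 6.48
ee_pos: [0.5387, -0.3984, 0.0812]
ee_rot: [[0.892, 0.452, -0.0], [0.452, -0.892, -0.0], [-0.0, -0.0, -1.0]]
contact_force: [-0.2, -0.4, -1.1]
width: 0.0114
grasp_force: 39.2
```

```bash
python3 - <<'E'
from h import *
go((.5375,-.4045,.0575))
E
```

```text
at [ 0.5387 -0.3984  0.0812] yaw 0.469
-> (0.5375, -0.4045, 0.0575) tool cm [-0.38  0.48  2.37] rows>= 1.0
```

play_rows(increments=[{"gripper":1,"x":-0.4,"y":0.5,"z":0,"ax":0,"ay":0,"az":0},{"gripper":1,"x":0,"y":0,"z":0.5,"ax":0,"ay":0,"az":0},{"gripper":1,"x":0,"y":0,"z":0.5,"ax":0,"ay":0,"az":0},{"gripper":1,"x":0,"y":0,"z":0.5,"ax":0,"ay":0,"az":0},{"gripper":1,"x":0,"y":0,"z":0.4,"ax":0,"ay":0,"az":0}])

```text
time_s: 6.9
ee_pos: [0.5374, -0.4048, 0.0612]
ee_rot: [[0.892, 0.452, -0.0], [0.452, -0.892, 0.0], [-0.0, -0.001, -1.0]]
contact_force: [0.0, -0.1, -1.3]
width: 0.0116
grasp_force: 39.2
```

play_rows(increments=[{"gripper":1,"x":0,"y":0,"z":0.3,"ax":0,"ay":0,"az":0},{"gripper":1,"x":0,"y":0,"z":0,"ax":0,"ay":0,"az":0},{"gripper":1,"x":0,"y":0,"z":0,"ax":0,"ay":0,"az":0}])

```text
time_s: 7.15
ee_pos: [0.5378, -0.4046, 0.0586]
ee_rot: [[0.892, 0.452, -0.0], [0.452, -0.892, 0.0], [-0.0, -0.0, -1.0]]
contact_force: [-0.4, 0.4, -0.8]
width: 0.0118
grasp_force: 39.2
```

play_rows(increments=[{"gripper":1,"x":0,"y":0,"z":0.1,"ax":0,"ay":0,"az":0},{"gripper":0.4,"x":0,"y":0,"z":0,"ax":0,"ay":0,"az":0},{"gripper":0.4,"x":0,"y":0,"z":0,"ax":0,"ay":0,"az":0},{"gripper":0.4,"x":0,"y":0,"z":0,"ax":0,"ay":0,"az":0},{"gripper":0.4,"x":0,"y":0,"z":-2,"ax":0,"ay":0,"az":0}])

```text
time_s: 7.57
ee_pos: [0.5352, -0.403, 0.0745]
ee_rot: [[0.892, 0.452, -0.006], [0.452, -0.892, 0.004], [-0.004, -0.006, -1.0]]
contact_force: [-0.5, 1.1, -0.4]
width: 0.0514
grasp_force: 0.0
```

play_rows(increments=[{"gripper":0.4,"x":0,"y":0,"z":-4,"ax":0,"ay":0,"az":0},{"gripper":0.4,"x":0,"y":0,"z":-4,"ax":0,"ay":0,"az":0},{"gripper":0.4,"x":2.27,"y":-2.84,"z":0,"ax":0,"ay":0,"az":0},{"gripper":0.4,"x":2.27,"y":-2.84,"z":0,"ax":0,"ay":0,"az":0},{"gripper":0.4,"x":2.27,"y":-2.84,"z":0,"ax":0,"ay":0,"az":0}])

```text
time_s: 7.98
ee_pos: [0.5606, -0.2981, 0.1593]
ee_rot: [[0.893, 0.449, 0.003], [0.449, -0.893, -0.001], [0.002, 0.002, -1.0]]
contact_force: [0.2, 0.1, 0.2]
width: 0.0514
grasp_force: 0.0
```

play_rows(increments=[{"gripper":0.4,"x":2.27,"y":-2.84,"z":0,"ax":0,"ay":0,"az":0},{"gripper":0.4,"x":2.27,"y":-2.84,"z":0,"ax":0,"ay":0,"az":0},{"gripper":0.4,"x":2.27,"y":-2.84,"z":0,"ax":0,"ay":0,"az":0},{"gripper":0.4,"x":0,"y":0,"z":0,"ax":0,"ay":0,"az":0},{"gripper":0.4,"x":0,"y":0,"z":0,"ax":0,"ay":0,"az":0}])

```text
time_s: 8.4
ee_pos: [0.5833, -0.1873, 0.1581]
ee_rot: [[0.889, 0.458, 0.001], [0.458, -0.889, 0.001], [0.001, -0.001, -1.0]]
contact_force: [-0.6, -0.8, -0.3]
width: 0.0512
grasp_force: 0.0
```

```bash
cat >> h.py <<'E'
def lid(c,xy,vmax=400,z=.012):
    k=contour(silver(c["img"]),proj(c,[xy[0]+.012,xy[1]+.012,z])[0]); k=k[k[:,1]<vmax]; k=cv2.convexHull(k.astype(np.int32)).reshape(-1,2); k=k[k[:,1]<vmax-3]
    return cast(c,k,z)
E
python3 - <<'E'
from h import *
c=cap("wrist"); cv2.imwrite("pics/w7.png",c["img"]); np.savez("w7.npz",**c); go((.6625,-.15,.0))
print(proj(c,[.6625,-.15,.012]),circ(lid(c,(.6625,-.15)))); P=lid(c,(.5375,-.4045),z=.074); print("Llid on pot",circ(P),proj(c,[.5375,-.4045,.074]))
E
```

```text
at [ 0.5825 -0.1904  0.158 ] yaw 0.471
-> (0.6625, -0.15, 0.0) tool cm [ 8.96  0.03 15.8 ] rows>= 5.0
[[318.88727279  86.48219239]] (array([ 0.66425212, -0.14988667]), np.float64(0.04920214380105327))
Llid on pot (array([ 0.53782978, -0.40575443]), np.float64(0.068981973738114)) [[492.53740837 334.66229432]]
```

View pics/w7.png

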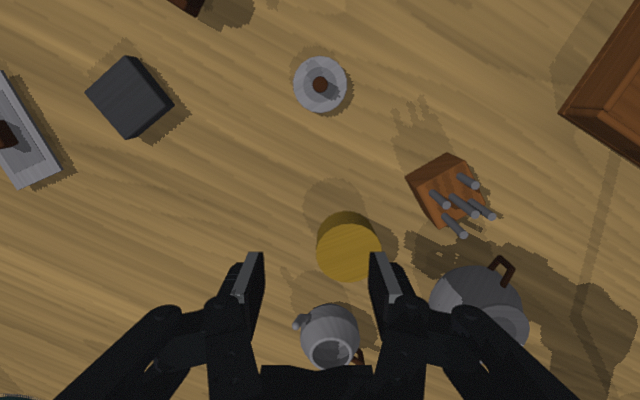

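The small lid is at (319,86), diameter 49 mm by measurement, clear of the punch block (450,195). The large lid looks flat on its pot at (490,330).

play_rows(increments=[{"gripper":0.5,"x":2.28,"y":0,"z":3,"ax":0,"ay":0,"az":0},{"gripper":0.5,"x":2.28,"y":0,"z":3,"ax":0,"ay":0,"az":0},{"gripper":0.5,"x":2.28,"y":0,"z":3,"ax":0,"ay":0,"az":0},{"gripper":0.5,"x":2.28,"y":0.1,"z":2.5,"ax":0,"ay":0,"az":0},{"gripper":0.5,"x":0,"y":0,"z":0,"ax":0,"ay":0,"az":0}])

```text
time_s: 8.87
ee_pos: [0.6649, -0.149, 0.0372]
ee_rot: [[0.891, 0.453, -0.004], [0.453, -0.891, 0.002], [-0.002, -0.004, -1.0]]
contact_force: [-0.7, 1.2, 0.3]
width: 0.0426
grasp_force: 0.0
```

play_rows(increments=[{"gripper":0.5,"x":0,"y":0,"z":0,"ax":0,"ay":0,"az":0},{"gripper":0.5,"x":0,"y":0,"z":0,"ax":0,"ay":0,"az":0}])

```text
time_s: 9.03
ee_pos: [0.6632, -0.1537, 0.0429]
ee_rot: [[0.893, 0.449, -0.001], [0.449, -0.893, -0.002], [-0.001, 0.001, -1.0]]
contact_force: [-0.3, -0.5, 0.0]
width: 0.0426
grasp_force: 0.0
```

```bash
python3 - <<'E'
from h import *
go((.6642,-.1499,-.0045))
c=cap("wrist"); print(proj(c,[.6642,-.1499,.012]),circ(lid(c,(.6642,-.1499),245)))
E
```

```text
at [ 0.6632 -0.1537  0.0429] yaw 0.466
-> (0.6642, -0.1499, -0.0045) tool cm [ 0.26 -0.3   4.74] rows>= 2.0
[[310.68005426 219.55900074]] (array([ 0.66480345, -0.14945667]), np.float64(0.049367943340953895))
```

play_rows(increments=[{"gripper":0.5,"x":0.3,"y":-0.3,"z":1.5,"ax":0,"ay":0,"az":0},{"gripper":0.5,"x":0,"y":0,"z":1.5,"ax":0,"ay":0,"az":0},{"gripper":0.5,"x":0,"y":0,"z":1,"ax":0,"ay":0,"az":0},{"gripper":0.5,"x":0,"y":0,"z":0.7,"ax":0,"ay":0,"az":0},{"gripper":0.5,"x":0,"y":0,"z":0,"ax":0,"ay":0,"az":0}])

```text
time_s: 9.5
ee_pos: [0.6632, -0.1468, -0.0066]
ee_rot: [[0.892, 0.452, -0.004], [0.452, -0.892, 0.001], [-0.004, -0.002, -1.0]]
contact_force: [-0.4, 0.7, -0.5]
width: 0.043
grasp_force: 0.0
```

play_rows(increments=[{"gripper":0.5,"x":0,"y":0,"z":0,"ax":0,"ay":0,"az":0},{"gripper":1,"x":0,"y":0,"z":0,"ax":0,"ay":0,"az":0},{"gripper":1,"x":0,"y":0,"z":0,"ax":0,"ay":0,"az":0},{"gripper":1,"x":0,"y":0,"z":0,"ax":0,"ay":0,"az":0},{"gripper":1,"x":0,"y":0,"z":0,"ax":0,"ay":0,"az":0}])

```text
time_s: 9.92
ee_pos: [0.666, -0.1471, -0.0035]
ee_rot: [[0.892, 0.452, 0.001], [0.452, -0.892, -0.0], [0.001, 0.001, -1.0]]
contact_force: [0.4, -0.2, 1.1]
width: 0.0116
grasp_force: 39.0
```

play_rows(increments=[{"gripper":1,"x":0,"y":0,"z":-2,"ax":0,"ay":0,"az":0},{"gripper":1,"x":0,"y":0,"z":-3.5,"ax":0,"ay":0,"az":0},{"gripper":1,"x":0,"y":0,"z":-3.5,"ax":0,"ay":0,"az":0},{"gripper":1,"x":0,"y":0,"z":-3,"ax":0,"ay":0,"az":0},{"gripper":1,"x":-3.4,"y":0.2,"z":0,"ax":0,"ay":0,"az":0}])

```text
time_s: 10.33
ee_pos: [0.6483, -0.159, 0.1238]
ee_rot: [[0.888, 0.459, 0.022], [0.459, -0.889, 0.001], [0.02, 0.009, -1.0]]
contact_force: [1.7, 0.7, 0.7]
width: 0.012
grasp_force: 39.0
```

play_rows(increments=[{"gripper":1,"x":-3.4,"y":0.2,"z":0,"ax":0,"ay":0,"az":0},{"gripper":1,"x":-3.4,"y":0.2,"z":0,"ax":0,"ay":0,"az":0},{"gripper":1,"x":-3.4,"y":0.2,"z":0,"ax":0,"ay":0,"az":0},{"gripper":1,"x":-3.4,"y":0.2,"z":0,"ax":0,"ay":0,"az":0},{"gripper":1,"x":-3.4,"y":0.2,"z":0,"ax":0,"ay":0,"az":0}])

```text
time_s: 10.75
ee_pos: [0.4873, -0.2504, 0.1162]
ee_rot: [[0.892, 0.452, 0.0], [0.452, -0.892, -0.0], [0.0, 0.001, -1.0]]
contact_force: [-0.4, -1.5, -0.4]
width: 0.0117
grasp_force: 39.0
```

play_rows(increments=[{"gripper":1,"x":-3.4,"y":0.2,"z":0,"ax":0,"ay":0,"az":0},{"gripper":1,"x":-3.4,"y":0.2,"z":0,"ax":0,"ay":0,"az":0},{"gripper":1,"x":0,"y":0,"z":2,"ax":0,"ay":0,"az":0},{"gripper":1,"x":0,"y":0,"z":2,"ax":0,"ay":0,"az":0},{"gripper":1,"x":0,"y":0,"z":0,"ax":0,"ay":0,"az":0}])

```text
time_s: 11.17
ee_pos: [0.4274, -0.2837, 0.0738]
ee_rot: [[0.893, 0.45, -0.004], [0.45, -0.893, 0.002], [-0.003, -0.004, -1.0]]
contact_force: [0.1, 0.7, 0.5]
width: 0.0116
grasp_force: 39.0
```

play_rows(increments=[{"gripper":1,"x":0,"y":0,"z":0,"ax":0,"ay":0,"az":0},{"gripper":1,"x":0,"y":0,"z":0,"ax":0,"ay":0,"az":0}])

```text
time_s: 11.33
ee_pos: [0.4308, -0.284, 0.0765]
ee_rot: [[0.892, 0.453, 0.001], [0.453, -0.892, -0.0], [0.001, 0.001, -1.0]]
contact_force: [0.4, 0.1, -0.1]
width: 0.0116
grasp_force: 39.0
```

```bash
python3 - <<'E'
from h import *
go((.4303,-.2831,.043))
c=cap("wrist"); np.savez("w8.npz",**c); cv2.imwrite("pics/w8.png",c["img"]); P=lid(c,(.43,-.283),242,get_state()["ee_pos"][2]+.016); print("held lid",circ(P)); print("Lpot lid",circ(lid(c,(.5375,-.4045),z=.074)), proj(c,[.5375,-.4045,.074]))
E
```

```text
at [ 0.4308 -0.284   0.0765] yaw 0.47
-> (0.4303, -0.2831, 0.043) tool cm [-0.01 -0.1   3.35] rows>= 1.0
held lid (array([ 0.45267625, -0.27129376]), np.float64(0.045916695600245784))
Lpot lid (array([ 0.52470679, -0.386293  ]), np.float64(0.10260162885911872)) [[596.40541848 174.43562245]]
```

play_rows(increments=[{"gripper":1,"x":0,"y":-0.1,"z":1,"ax":0,"ay":0,"az":0},{"gripper":1,"x":0,"y":0,"z":0.7,"ax":0,"ay":0,"az":0},{"gripper":1,"x":0,"y":0,"z":0.5,"ax":0,"ay":0,"az":0},{"gripper":1,"x":0,"y":0,"z":0.5,"ax":0,"ay":0,"az":0},{"gripper":1,"x":0,"y":0,"z":0.4,"ax":0,"ay":0,"az":0}])

```text
time_s: 11.8
ee_pos: [0.4293, -0.283, 0.044]
ee_rot: [[0.892, 0.452, -0.001], [0.452, -0.892, 0.0], [-0.0, -0.001, -1.0]]
contact_force: [0.3, -0.4, -0.2]
width: 0.0117
grasp_force: 39.0
```

play_rows(increments=[{"gripper":1,"x":0,"y":0,"z":0.1,"ax":0,"ay":0,"az":0},{"gripper":1,"x":0,"y":0,"z":0.1,"ax":0,"ay":0,"az":0},{"gripper":1,"x":0,"y":0,"z":0,"ax":0,"ay":0,"az":0}])

```text
time_s: 12.05
ee_pos: [0.4294, -0.2832, 0.0431]
ee_rot: [[0.892, 0.452, -0.0], [0.452, -0.892, 0.0], [-0.0, -0.0, -1.0]]
contact_force: [-0.5, 0.1, 3.3]
width: 0.0116
grasp_force: 39.3
```

play_rows(increments=[{"gripper":0.4,"x":0,"y":0,"z":0,"ax":0,"ay":0,"az":0},{"gripper":0.4,"x":0,"y":0,"z":0,"ax":0,"ay":0,"az":0},{"gripper":0.4,"x":0,"y":0,"z":0,"ax":0,"ay":0,"az":0},{"gripper":0.4,"x":0,"y":0,"z":-2,"ax":0,"ay":0,"az":0},{"gripper":0.4,"x":0,"y":0,"z":-4,"ax":0,"ay":0,"az":0}])

```text
time_s: 12.47
ee_pos: [0.4267, -0.2815, 0.1]
ee_rot: [[0.892, 0.452, -0.008], [0.452, -0.892, 0.005], [-0.005, -0.008, -1.0]]
contact_force: [1.0, -0.3, 0.1]
width: 0.051
grasp_force: 0.0
```

play_rows(increments=[{"gripper":0.4,"x":-2,"y":0,"z":-3.5,"ax":0,"ay":0,"az":0},{"gripper":0.4,"x":-2,"y":0,"z":-3.5,"ax":0,"ay":0,"az":0},{"gripper":0.4,"x":-2,"y":0,"z":-3,"ax":0,"ay":0,"az":0},{"gripper":0.4,"x":0,"y":0,"z":0,"ax":0,"ay":0,"az":0},{"gripper":0.4,"x":0,"y":0,"z":0,"ax":0,"ay":0,"az":0}])

```text
time_s: 12.88
ee_pos: [0.3759, -0.3118, 0.2045]
ee_rot: [[0.893, 0.449, 0.003], [0.449, -0.893, -0.003], [0.002, 0.004, -1.0]]
contact_force: [0.0, -0.4, 0.4]
width: 0.0513
grasp_force: 0.0
```

```bash
python3 - <<'E'
from h import *
c=cap("wrist"); np.savez("w9.npz",**c); cv2.imwrite("pics/w9.png",c["img"]); go((.574,.106,.16))
for xy,z in (((.5375,-.4045),.07),((.4285,-.284),.055)): print(circ(lid(c,xy,z=z+.004)),proj(c,[*xy,z+.004]))
E
```

```text
at [ 0.3759 -0.3105  0.2031] yaw 0.468
-> (0.574, 0.106, 0.16) tool cm [ 36.46 -28.25   4.31] rows>= 12.0
(array([ 0.53069481, -0.39433118]), np.float64(0.08958049605340515)) [[493.29056009  68.94234977]]
(array([ 0.43001068, -0.28172201]), np.float64(0.0591297099438683)) [[313.51349813 117.84204968]]
```

play_rows(increments=[{"gripper":0.4,"x":3,"y":-2.35,"z":0.3,"ax":0,"ay":0,"az":0},{"gripper":0.4,"x":3,"y":-2.35,"z":0.3,"ax":0,"ay":0,"az":0},{"gripper":0.4,"x":3,"y":-2.35,"z":0.3,"ax":0,"ay":0,"az":0},{"gripper":0.4,"x":3,"y":-2.35,"z":0.3,"ax":0,"ay":0,"az":0},{"gripper":0.4,"x":3,"y":-2.35,"z":0.3,"ax":0,"ay":0,"az":0}])

```text
time_s: 13.35
ee_pos: [0.4566, -0.1347, 0.1859]
ee_rot: [[0.891, 0.453, -0.003], [0.453, -0.891, 0.001], [-0.002, -0.003, -1.0]]
contact_force: [-0.3, -0.4, -0.5]
width: 0.0516
grasp_force: 0.0
```

play_rows(increments=[{"gripper":0.4,"x":3,"y":-2.35,"z":0.3,"ax":0,"ay":0,"az":0},{"gripper":0.4,"x":3,"y":-2.35,"z":0.3,"ax":0,"ay":0,"az":0},{"gripper":0.4,"x":3,"y":-2.35,"z":0.3,"ax":0,"ay":0,"az":0},{"gripper":0.4,"x":3,"y":-2.35,"z":0.3,"ax":0,"ay":0,"az":0},{"gripper":0.4,"x":3,"y":-2.35,"z":0.3,"ax":0,"ay":0,"az":0}])

```text
time_s: 13.77
ee_pos: [0.5368, 0.0381, 0.1705]
ee_rot: [[0.891, 0.454, -0.004], [0.454, -0.891, 0.0], [-0.003, -0.002, -1.0]]
contact_force: [1.4, 0.0, 0.5]
width: 0.0513
grasp_force: 0.0
```

play_rows(increments=[{"gripper":0.4,"x":3,"y":-2.35,"z":0.3,"ax":0,"ay":0,"az":0},{"gripper":0.4,"x":3,"y":-2.35,"z":0.3,"ax":0,"ay":0,"az":0},{"gripper":0.4,"x":0,"y":0,"z":0,"ax":0,"ay":0,"az":0},{"gripper":0.4,"x":0,"y":0,"z":0,"ax":0,"ay":0,"az":0},{"gripper":0.4,"x":0,"y":0,"z":0,"ax":0,"ay":0,"az":0}])

```text
time_s: 14.18
ee_pos: [0.5682, 0.1045, 0.1647]
ee_rot: [[0.891, 0.454, -0.004], [0.454, -0.891, -0.001], [-0.004, -0.001, -1.0]]
contact_force: [0.0, -0.5, -0.4]
width: 0.0515
grasp_force: 0.0
```

```bash
cat >> h.py <<'E'
def rect(P):  # min-area rectangle of plane points: centre, sizes, yaw of first side
    (x,y),(a,b),t=cv2.minAreaRect((P[:,:2]*1000).astype(np.float32)); return np.round([x/1000,y/1000],4),round(a,1),round(b,1),round(np.deg2rad(t),3)
E
python3 - <<'E'
from h import *
c=cap("wrist"); np.savez("w10.npz",**c); cv2.imwrite("pics/w10.png",c["img"]); go((.654,.147,-.004))
for xy,z in (((.654,.147),.012),((.485,.106),.012),((.516,.243),.009)): print(proj(c,[*xy,z]),rect(lid(c,xy,z=z)))
E
```

```text
at [0.5682 0.1032 0.1651] yaw 0.469
-> (0.654, 0.147, -0.004) tool cm [ 9.7  -0.03 16.87] rows>= 5.0
[[316.6451961   76.36504683]] (array([0.654, 0.149]), 66.1, 66.2, np.float64(1.561))
[[280.1060989  241.31716816]] (array([0.4865, 0.1056]), 105.0, 59.1, np.float64(0.841))
[[171.6102753  160.28781704]] (array([0.5177, 0.2469]), 70.1, 71.7, np.float64(0.462))
```

View pics/w10.png

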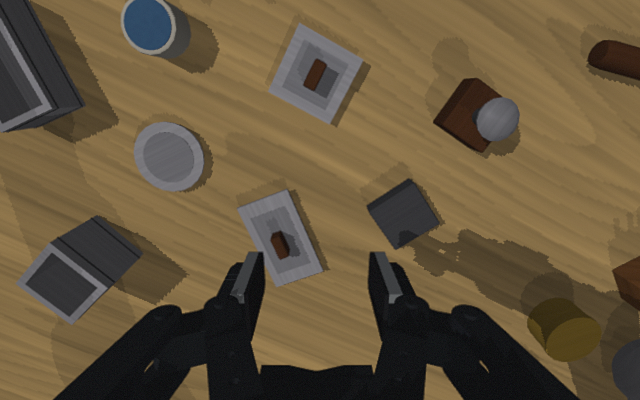

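The picture shows the square lid at (317,76) with its bar along world x, the oblong lid at (281,238), the saucer at (170,157), the caddy mouth at (62,285) and the box at the left edge (20,90). The lid sizes agree (66x66, 105x59).

play_rows(increments=[{"gripper":0.4,"x":3.2,"y":0,"z":2,"ax":0,"ay":0,"az":0},{"gripper":0.4,"x":3.2,"y":0,"z":2,"ax":0,"ay":0,"az":0},{"gripper":0.4,"x":3.2,"y":0,"z":2,"ax":0,"ay":0,"az":0},{"gripper":0.4,"x":0,"y":0,"z":1.5,"ax":0,"ay":0,"az":0.12},{"gripper":0.4,"x":0,"y":0,"z":1.5,"ax":0,"ay":0,"az":0.12}])

```text
time_s: 14.65
ee_pos: [0.6564, 0.1462, 0.0751]
ee_rot: [[0.976, 0.219, -0.0], [0.219, -0.976, -0.0], [-0.0, -0.0, -1.0]]
contact_force: [-0.1, 0.1, -0.5]
width: 0.0514
grasp_force: 0.0
```

play_rows(increments=[{"gripper":0.4,"x":0,"y":0,"z":1.5,"ax":0,"ay":0,"az":0.12},{"gripper":0.4,"x":0,"y":0,"z":1.5,"ax":0,"ay":0,"az":0.12},{"gripper":0.4,"x":0,"y":0,"z":0,"ax":0,"ay":0,"az":0},{"gripper":0.4,"x":0,"y":0,"z":0,"ax":0,"ay":0,"az":0},{"gripper":0.4,"x":0,"y":0,"z":0,"ax":0,"ay":0,"az":0}])

```text
time_s: 15.07
ee_pos: [0.6555, 0.1462, 0.0473]
ee_rot: [[1.0, -0.01, 0.0], [-0.01, -1.0, -0.0], [0.0, 0.0, -1.0]]
contact_force: [0.4, 1.0, 0.1]
width: 0.0509
grasp_force: 0.0
```

```bash
python3 - <<'E'
from h import *
go((.654,.149,-.004))
c=cap("wrist"); np.savez("w11.npz",**c); 
P=lid(c,(.654,.149),vmax=248); print(P.round(3).min(0),P.max(0).round(3),rect(P),proj(c,[.654,.149,.012]))
E
```

```text
at [0.6555 0.1462 0.0473] yaw -0.01
-> (0.654, 0.149, -0.004) tool cm [-0.16 -0.28  5.13] rows>= 2.0
[0.662 0.116 0.012] [0.688 0.182 0.012] (array([0.6744, 0.1488]), 66.1, 26.2, np.float64(1.557)) [[311.52564853 223.1974512 ]]
```

play_rows(increments=[{"gripper":0.4,"x":-0.1,"y":-0.3,"z":1.6,"ax":0,"ay":0,"az":0},{"gripper":0.4,"x":0,"y":0,"z":1.5,"ax":0,"ay":0,"az":0},{"gripper":0.4,"x":0,"y":0,"z":1.2,"ax":0,"ay":0,"az":0},{"gripper":0.4,"x":0,"y":0,"z":0.8,"ax":0,"ay":0,"az":0},{"gripper":0.4,"x":0,"y":0,"z":0,"ax":0,"ay":0,"az":0}])

```text
time_s: 15.53
ee_pos: [0.6527, 0.1496, -0.0064]
ee_rot: [[1.0, -0.011, -0.004], [-0.011, -1.0, -0.001], [-0.004, 0.001, -1.0]]
contact_force: [0.2, -0.5, -0.2]
width: 0.0511
grasp_force: 0.0
```

play_rows(increments=[{"gripper":0.4,"x":0,"y":0,"z":0,"ax":0,"ay":0,"az":0},{"gripper":1,"x":0,"y":0,"z":0,"ax":0,"ay":0,"az":0},{"gripper":1,"x":0,"y":0,"z":0,"ax":0,"ay":0,"az":0},{"gripper":1,"x":0,"y":0,"z":0,"ax":0,"ay":0,"az":0},{"gripper":1,"x":0,"y":0,"z":0,"ax":0,"ay":0,"az":0}])

```text
time_s: 15.95
ee_pos: [0.6551, 0.1505, -0.0034]
ee_rot: [[1.0, -0.011, 0.002], [-0.011, -1.0, 0.0], [0.002, -0.0, -1.0]]
contact_force: [1.0, 0.3, 2.5]
width: 0.0104
grasp_force: 41.1
```

```bash
python3 - <<'E'
from h import *
go((.41,.16,.14))
c=dict(np.load("w10.npz")); m=silver(c["img"])
for xy,z in (((.37,.278),.07),((.54,.395),.045)): print(proj(c,[*xy,z]))
E
```

```text
at [ 0.6551  0.1505 -0.0034] yaw -0.011
-> (0.41, 0.16, 0.14) tool cm [-24.5   -0.68 -14.37] rows>= 8.0
[[ 64.64203289 289.67313067]]
[[-2.56850378 66.27801561]]
```

play_rows(increments=[{"gripper":1,"x":0,"y":0,"z":-2,"ax":0,"ay":0,"az":0},{"gripper":1,"x":0,"y":0,"z":-3.5,"ax":0,"ay":0,"az":0},{"gripper":1,"x":0,"y":0,"z":-3.5,"ax":0,"ay":0,"az":0},{"gripper":1,"x":0,"y":0,"z":-3.5,"ax":0,"ay":0,"az":0},{"gripper":1,"x":-3.36,"y":0,"z":-0.5,"ax":0,"ay":0,"az":0}])

```text
time_s: 16.37
ee_pos: [0.633, 0.1516, 0.1335]
ee_rot: [[1.0, -0.014, 0.022], [-0.015, -1.0, 0.005], [0.022, -0.005, -1.0]]
contact_force: [1.9, 1.1, 0.1]
width: 0.0108
grasp_force: 40.6
```

play_rows(increments=[{"gripper":1,"x":-3.36,"y":0,"z":-0.5,"ax":0,"ay":0,"az":0},{"gripper":1,"x":-3.36,"y":0,"z":-0.5,"ax":0,"ay":0,"az":0},{"gripper":1,"x":-3.36,"y":0,"z":-0.5,"ax":0,"ay":0,"az":0},{"gripper":1,"x":-3.36,"y":0,"z":-0.5,"ax":0,"ay":0,"az":0},{"gripper":1,"x":-3.36,"y":0,"z":-0.5,"ax":0,"ay":0,"az":0}])

```text
time_s: 16.78
ee_pos: [0.4509, 0.1524, 0.1512]
ee_rot: [[1.0, -0.011, 0.0], [-0.011, -1.0, 0.0], [0.0, -0.0, -1.0]]
contact_force: [0.4, 0.7, -0.3]
width: 0.0109
grasp_force: 40.6
```

play_rows(increments=[{"gripper":1,"x":-3.36,"y":0,"z":-0.5,"ax":0,"ay":0,"az":0},{"gripper":1,"x":0,"y":0,"z":0,"ax":0,"ay":0,"az":0},{"gripper":1,"x":0,"y":0,"z":0,"ax":0,"ay":0,"az":0},{"gripper":1,"x":0,"y":0,"z":0,"ax":0,"ay":0,"az":0}])

```text
time_s: 17.12
ee_pos: [0.4202, 0.1533, 0.1563]
ee_rot: [[1.0, -0.011, 0.002], [-0.011, -1.0, 0.001], [0.002, -0.001, -1.0]]
contact_force: [0.2, -0.1, -1.5]
width: 0.0108
grasp_force: 40.6
```

```bash
python3 - <<'E'
from h import *
go((.372,.278,.14))
c=cap("wrist"); np.savez("w12.npz",**c); cv2.imwrite("pics/w12.png",c["img"])
print(proj(c,[.372,.278,.07]),proj(c,[.54,.395,.045]))
E
```

```text
at [0.4202 0.1533 0.1563] yaw -0.011
-> (0.372, 0.278, 0.14) tool cm [ -4.96 -12.41   1.63] rows>= 4.0
[[175.15521131 251.07002393]] [[18.37548849 52.10234939]]
```

View pics/w12.png

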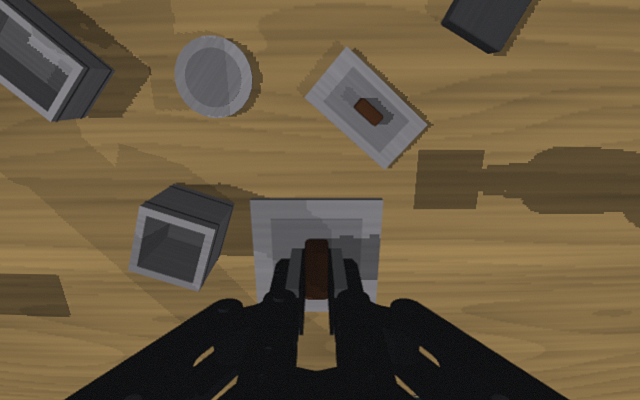

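The held square lid hangs level in line with the tool; the caddy's bright rim has corners near (141,203), (219,218), (199,290), (128,268); the box's near end lies at the top left. I'll extract the rim by brightness.

```bash
cat >> h.py <<'E'
def rimrect(c,xy,z,thr):
    h=cv2.cvtColor(c["img"],cv2.COLOR_BGR2HSV); m=((h[...,1]<45)&(h[...,2]>thr)).astype(np.uint8)*255
    k=contour(m,proj(c,[*xy,z])[0]); return rect(cast(c,cv2.convexHull(k.astype(np.int32)).reshape(-1,2),z)),cv2.boundingRect(k.astype(np.int32))
E
python3 - <<'E'
from h import *
c=dict(np.load("w12.npz")); h=cv2.cvtColor(c["img"],cv2.COLOR_BGR2HSV)
print([h[v,u].tolist() for u,v in ((180,212),(136,236),(163,280),(207,255),(185,195),(215,245),(170,240),(150,245))])
for t in (85,95,105,115,125,135): print(t,rimrect(c,(.372,.278),.07,t))
P=cast(c,[(141,203),(219,218),(199,290),(128,268)],.07); print(P.mean(0).round(4),np.linalg.norm(P-np.roll(P,-1,0),axis=1).round(4), np.arctan2(*(P[1]-P[0])[[1,0]]))
E
```

```text
[[120, 8, 33], [128, 9, 113], [0, 9, 114], [130, 6, 126], [135, 9, 55], [120, 4, 63], [105, 9, 55], [120, 5, 51]]
85 ((array([0.3728, 0.2825]), 66.2, 66.5, np.float64(1.223)), (128, 206, 87, 85))
95 ((array([0.3728, 0.2826]), 66.1, 66.3, np.float64(1.223)), (128, 206, 87, 85))
105 ((array([0.3727, 0.2827]), 66.0, 66.1, np.float64(1.221)), (128, 206, 87, 85))
115 ((array([0.3729, 0.2828]), 65.9, 65.6, np.float64(1.219)), (135, 206, 80, 84))
125 ((array([0.4001, 0.2728]), 65.4, 7.0, np.float64(1.232)), (138, 207, 77, 30))Traceback (most recent call last):
  File "<stdin>", line 4, in <module>
  File "h.py", line 56, in rimrect
    k=contour(m,proj(c,[*xy,z])[0]); return rect(cast(c,cv2.convexHull(k.astype(np.int32)).reshape(-1,2),z)),cv2.boundingRect(k.astype(np.int32))
  File "h.py", line 25, in contour
    return max(cs,key=lambda k:cv2.pointPolygonTest(k,(float(uv[0]),float(uv[1])),True)).reshape(-1,2)
           ~~~^^^^^^^^^^^^^^^^^^^^^^^^^^^^^^^^^^^^^^^^^^^^^^^^^^^^^^^^^^^^^^^^^^^^^^^^^^
ValueError: max() iterable argument is empty
```

play_rows(increments=[{"gripper":1,"x":0,"y":0,"z":0,"ax":0,"ay":0,"az":0.11},{"gripper":1,"x":0,"y":0,"z":0,"ax":0,"ay":0,"az":0.11},{"gripper":1,"x":0,"y":0,"z":0,"ax":0,"ay":0,"az":0.118},{"gripper":1,"x":0,"y":0,"z":0,"ax":0,"ay":0,"az":0},{"gripper":1,"x":0,"y":0,"z":0,"ax":0,"ay":0,"az":0}])

```text
time_s: 17.58
ee_pos: [0.4205, 0.1531, 0.1557]
ee_rot: [[0.94, -0.34, 0.001], [-0.34, -0.94, -0.0], [0.001, -0.0, -1.0]]
contact_force: [-0.0, -0.7, -0.3]
width: 0.0105
grasp_force: 40.6
```

```bash
python3 - <<'E'
from h import *
go((.3728,.2826,.1),(.3728,.2826,.058))
E
```

```text
at [0.4205 0.1531 0.1557] yaw -0.347
-> (0.3728, 0.2826, 0.1) tool cm [ -8.9  -10.55   5.56] rows>= 4.0
-> (0.3728, 0.2826, 0.058) tool cm [-0.   0.   4.2] rows>= 2.0
```

play_rows(increments=[{"gripper":1,"x":-2.2,"y":-2.64,"z":0.5,"ax":0,"ay":0,"az":0},{"gripper":1,"x":-2.2,"y":-2.64,"z":1,"ax":0,"ay":0,"az":0},{"gripper":1,"x":-2.2,"y":-2.64,"z":1,"ax":0,"ay":0,"az":0},{"gripper":1,"x":-2.2,"y":-2.64,"z":1,"ax":0,"ay":0,"az":0},{"gripper":1,"x":0,"y":0,"z":2,"ax":0,"ay":0,"az":0}])

```text
time_s: 18.0
ee_pos: [0.3725, 0.2924, 0.1017]
ee_rot: [[0.944, -0.33, 0.004], [-0.33, -0.944, 0.009], [0.001, -0.01, -1.0]]
contact_force: [1.1, 0.6, 0.5]
width: 0.0108
grasp_force: 40.6
```

play_rows(increments=[{"gripper":1,"x":0,"y":0,"z":0,"ax":0,"ay":0,"az":0},{"gripper":1,"x":0,"y":0,"z":0,"ax":0,"ay":0,"az":0},{"gripper":1,"x":0,"y":0,"z":0,"ax":0,"ay":0,"az":0},{"gripper":1,"x":0,"y":0,"z":0,"ax":0,"ay":0,"az":0}])

```text
time_s: 18.33
ee_pos: [0.3738, 0.2814, 0.1015]
ee_rot: [[0.939, -0.344, 0.001], [-0.344, -0.939, 0.0], [0.001, -0.001, -1.0]]
contact_force: [-0.0, -0.1, -1.2]
width: 0.0102
grasp_force: 40.6
```

```bash
python3 - <<'E'
from h import *
go((.3728,.2826,.058)); print(get_state()["joint_pos"])
E
```

```text
at [0.3738 0.2814 0.1015] yaw -0.351
-> (0.3728, 0.2826, 0.058) tool cm [-0.14 -0.08  4.35] rows>= 2.0
[-0.76641738  0.45138038  0.0311299   2.26216844 -0.03157948  0.42734091
 -2.63159021]
```

play_rows(increments=[{"gripper":1,"x":-0.1,"y":-0.1,"z":1.2,"ax":0,"ay":0,"az":0},{"gripper":1,"x":0,"y":0,"z":1,"ax":0,"ay":0,"az":0},{"gripper":1,"x":0,"y":0,"z":0.8,"ax":0,"ay":0,"az":0},{"gripper":1,"x":0,"y":0,"z":0.6,"ax":0,"ay":0,"az":0},{"gripper":1,"x":0,"y":0,"z":0.5,"ax":0,"ay":0,"az":0}])

```text
time_s: 18.75
ee_pos: [0.3721, 0.283, 0.0592]
ee_rot: [[0.939, -0.343, -0.0], [-0.343, -0.939, -0.0], [-0.0, 0.001, -1.0]]
contact_force: [-0.0, 0.4, -1.7]
width: 0.0108
grasp_force: 40.6
```

play_rows(increments=[{"gripper":1,"x":0,"y":0,"z":0.1,"ax":0,"ay":0,"az":0},{"gripper":1,"x":0,"y":0,"z":0.1,"ax":0,"ay":0,"az":0},{"gripper":1,"x":0,"y":0,"z":0,"ax":0,"ay":0,"az":0}])

```text
time_s: 19.0
ee_pos: [0.372, 0.283, 0.0585]
ee_rot: [[0.94, -0.343, -0.0], [-0.343, -0.94, -0.001], [-0.0, 0.001, -1.0]]
contact_force: [-2.1, -1.8, 8.8]
width: 0.0109
grasp_force: 41.8
```

play_rows(increments=[{"gripper":0.4,"x":0,"y":0,"z":0,"ax":0,"ay":0,"az":0},{"gripper":0.4,"x":0,"y":0,"z":0,"ax":0,"ay":0,"az":0},{"gripper":0.4,"x":0,"y":0,"z":0,"ax":0,"ay":0,"az":0},{"gripper":0.4,"x":0,"y":0,"z":-2,"ax":0,"ay":0,"az":0},{"gripper":0.4,"x":0,"y":0,"z":-3,"ax":0,"ay":0,"az":0}])

```text
time_s: 19.42
ee_pos: [0.3704, 0.2823, 0.1063]
ee_rot: [[0.94, -0.342, -0.005], [-0.342, -0.94, -0.004], [-0.003, 0.006, -1.0]]
contact_force: [0.9, -0.5, -0.7]
width: 0.0511
grasp_force: 0.0
```

play_rows(increments=[{"gripper":0.4,"x":0,"y":0,"z":-2,"ax":0,"ay":0,"az":-0.12},{"gripper":0.4,"x":0,"y":0,"z":-2,"ax":0,"ay":0,"az":-0.12},{"gripper":0.4,"x":0,"y":0,"z":-2,"ax":0,"ay":0,"az":-0.12},{"gripper":0.4,"x":0,"y":0,"z":-1,"ax":0,"ay":0,"az":-0.12},{"gripper":0.4,"x":0,"y":0,"z":-1,"ax":0,"ay":0,"az":-0.12}])

```text
time_s: 19.83
ee_pos: [0.3723, 0.2838, 0.1889]
ee_rot: [[0.967, 0.254, 0.001], [0.254, -0.967, 0.001], [0.002, -0.001, -1.0]]
contact_force: [0.9, 1.4, 0.7]
width: 0.0512
grasp_force: 0.0
```

play_rows(increments=[{"gripper":0.4,"x":0,"y":0,"z":0,"ax":0,"ay":0,"az":-0.12},{"gripper":0.4,"x":0,"y":0,"z":0,"ax":0,"ay":0,"az":-0.12},{"gripper":0.4,"x":0,"y":0,"z":0,"ax":0,"ay":0,"az":-0.12},{"gripper":0.4,"x":0,"y":0,"z":0,"ax":0,"ay":0,"az":-0.12},{"gripper":0.4,"x":0,"y":0,"z":0,"ax":0,"ay":0,"az":-0.12}])

```text
time_s: 20.25
ee_pos: [0.3719, 0.2834, 0.1877]
ee_rot: [[0.655, 0.756, -0.0], [0.756, -0.655, -0.0], [-0.0, -0.0, -1.0]]
contact_force: [-0.5, 0.5, 0.0]
width: 0.0514
grasp_force: 0.0
```

play_rows(increments=[{"gripper":0.4,"x":0,"y":0,"z":0,"ax":0,"ay":0,"az":0},{"gripper":0.4,"x":0,"y":0,"z":0,"ax":0,"ay":0,"az":0}])

```text
time_s: 20.42
ee_pos: [0.372, 0.2833, 0.1877]
ee_rot: [[0.662, 0.75, -0.0], [0.75, -0.662, -0.0], [-0.0, -0.0, -1.0]]
contact_force: [-0.2, -0.2, 1.6]
width: 0.0512
grasp_force: 0.0
```

```bash
python3 - <<'E'
from h import *
go((.4865,.1056,.1),(.4865,.1056,-.004))
c=cap("wrist"); np.savez("w13.npz",**c); cv2.imwrite("pics/w13.png",c["img"])
print(rimrect(c,(.3728,.2826),.074,95),proj(c,[.3728,.2826,.074]),proj(c,[.54,.395,.045]))
d=dict(np.load("w12.npz")); print(rect(lid(d,(.4865,.1056))))
s=cap("side"); h=cap("scene")
for t in (90,105,120): print(t,rimrect(s,(.54,.395),.045,t),rimrect(h,(.54,.395),.045,t))
E
```

```text
at [0.372  0.2833 0.1877] yaw 0.848
-> (0.4865, 0.1056, 0.1) tool cm [-5.74 20.35  8.76] rows>= 6.0
-> (0.4865, 0.1056, -0.004) tool cm [ 0.   0.  10.4] rows>= 3.0
((array([0.3719, 0.2832]), 66.4, 67.3, np.float64(1.222)), (268, 140, 94, 91)) [[316.6129657  187.41888744]] [[378.88525186 -51.7199068 ]]
(array([0.4859, 0.1053]), 104.4, 58.1, np.float64(0.845))
90 ((array([0.5298, 0.4045]), 109.1, 76.9, np.float64(0.827)), (157, 293, 56, 40)) ((array([0.5437, 0.3976]), 105.8, 64.5, np.float64(0.804)), (435, 189, 37, 31))
105 ((array([0.5313, 0.4033]), 108.7, 73.4, np.float64(0.832)), (157, 293, 56, 39)) ((array([0.5412, 0.3995]), 106.0, 58.3, np.float64(0.824)), (435, 189, 37, 30))
120 ((array([0.5383, 0.4007]), 103.2, 59.2, np.float64(0.827)), (157, 293, 55, 33)) ((array([0.5404, 0.4   ]), 106.1, 56.8, np.float64(0.835)), (435, 189, 37, 28))
```

The seated caddy lid measures at the caddy's centre with equal yaw (1.222), so it is in line. Next the oblong lid.

play_rows(increments=[{"gripper":0.4,"x":-0.96,"y":3.4,"z":1,"ax":0,"ay":0,"az":0},{"gripper":0.4,"x":-0.96,"y":3.4,"z":1,"ax":0,"ay":0,"az":0},{"gripper":0.4,"x":-0.96,"y":3.4,"z":1,"ax":0,"ay":0,"az":0},{"gripper":0.4,"x":-0.96,"y":3.4,"z":1,"ax":0,"ay":0,"az":0},{"gripper":0.4,"x":-0.96,"y":3.4,"z":1,"ax":0,"ay":0,"az":0}])

```text
time_s: 20.98
ee_pos: [0.469, 0.1342, 0.1375]
ee_rot: [[0.66, 0.751, 0.001], [0.751, -0.66, -0.0], [0.0, 0.0, -1.0]]
contact_force: [0.7, -0.4, 0.3]
width: 0.0512
grasp_force: 0.0
```

play_rows(increments=[{"gripper":0.4,"x":-0.96,"y":3.4,"z":1,"ax":0,"ay":0,"az":0},{"gripper":0.4,"x":0,"y":0,"z":3.5,"ax":0,"ay":0,"az":0},{"gripper":0.4,"x":0,"y":0,"z":3.5,"ax":0,"ay":0,"az":0},{"gripper":0.4,"x":0,"y":0,"z":1.5,"ax":0,"ay":0,"az":0},{"gripper":0.4,"x":0,"y":0,"z":0,"ax":0,"ay":0,"az":0}])

```text
time_s: 21.4
ee_pos: [0.4851, 0.1047, 0.0397]
ee_rot: [[0.66, 0.751, -0.006], [0.751, -0.66, -0.002], [-0.006, -0.003, -1.0]]
contact_force: [0.3, 0.8, 0.4]
width: 0.0511
grasp_force: 0.0
```

play_rows(increments=[{"gripper":0.4,"x":0,"y":0,"z":0,"ax":0,"ay":0,"az":0},{"gripper":0.4,"x":0,"y":0,"z":0,"ax":0,"ay":0,"az":0}])

```text
time_s: 21.57
ee_pos: [0.4882, 0.1063, 0.0436]
ee_rot: [[0.659, 0.752, 0.002], [0.752, -0.659, 0.0], [0.001, 0.001, -1.0]]
contact_force: [-0.1, 0.7, -0.1]
width: 0.0512
grasp_force: 0.0
```

```bash
python3 - <<'E'
from h import *
go((.486,.1055,-.004))
c=cap("wrist"); P=lid(c,(.486,.1055),248); print(rect(P)); s=get_state(); T=(P-[.486,.1055,0])@np.array(s["ee_rot"]); print(T.min(0).round(4),T.max(0).round(4))
E
```

```text
at [0.4882 0.1063 0.0436] yaw 0.851
-> (0.486, 0.1055, -0.004) tool cm [-0.21 -0.11  4.76] rows>= 2.0
(array([0.4989, 0.1197]), 66.3, 58.0, np.float64(0.845))
[-0.0137 -0.0289 -0.0121] [ 0.0523  0.0295 -0.0118]
```

play_rows(increments=[{"gripper":0.4,"x":-0.2,"y":-0.1,"z":1.5,"ax":0,"ay":0,"az":0},{"gripper":0.4,"x":0,"y":0,"z":1.5,"ax":0,"ay":0,"az":0},{"gripper":0.4,"x":0,"y":0,"z":1,"ax":0,"ay":0,"az":0},{"gripper":0.4,"x":0,"y":0,"z":0.7,"ax":0,"ay":0,"az":0},{"gripper":0.4,"x":0,"y":0,"z":0,"ax":0,"ay":0,"az":0}])

```text
time_s: 22.03
ee_pos: [0.4853, 0.1051, -0.0046]
ee_rot: [[0.659, 0.752, -0.0], [0.752, -0.659, -0.0], [-0.0, -0.0, -1.0]]
contact_force: [-0.1, 1.1, 0.4]
width: 0.0512
grasp_force: 0.0
```

play_rows(increments=[{"gripper":0.4,"x":0,"y":0,"z":0,"ax":0,"ay":0,"az":0},{"gripper":1,"x":0,"y":0,"z":0,"ax":0,"ay":0,"az":0},{"gripper":1,"x":0,"y":0,"z":0,"ax":0,"ay":0,"az":0},{"gripper":1,"x":0,"y":0,"z":0,"ax":0,"ay":0,"az":0},{"gripper":1,"x":0,"y":0,"z":0,"ax":0,"ay":0,"az":0}])

```text
time_s: 22.45
ee_pos: [0.4856, 0.105, -0.0037]
ee_rot: [[0.659, 0.752, 0.001], [0.752, -0.659, 0.0], [0.001, 0.0, -1.0]]
contact_force: [-0.8, -0.1, 3.3]
width: 0.0104
grasp_force: 40.4
```

```bash
python3 - <<'E'
from h import *
R=np.array(get_state()["ee_rot"]); p=np.array([.540,.400,.15]); v=p-R[:,0]*.06-R[:,1]*(-.12); print(v); w=p-R[:,0]*.06-R[:,1]*(.12); print(w)
go(v); go(w)
E
```

```text
[0.59065708 0.27576691 0.15000641]
[0.41021932 0.4340142  0.14990439]
at [ 0.4856  0.105  -0.0037] yaw 0.851
-> [0.59065708 0.27576691 0.15000641] tool cm [ 19.77  -3.36 -15.36] rows>= 7.0
at [ 0.4856  0.105  -0.0037] yaw 0.851
-> [0.41021932 0.4340142  0.14990439] tool cm [ 19.77 -27.36 -15.36] rows>= 10.0
```

play_rows(increments=[{"gripper":1,"x":0,"y":0,"z":-2,"ax":0,"ay":0,"az":0},{"gripper":1,"x":0,"y":0,"z":-3.5,"ax":0,"ay":0,"az":0},{"gripper":1,"x":0,"y":0,"z":-4,"ax":0,"ay":0,"az":0},{"gripper":1,"x":0,"y":0,"z":-4,"ax":0,"ay":0,"az":0},{"gripper":1,"x":3.3,"y":-0.56,"z":-0.4,"ax":0,"ay":0,"az":0}])

```text
time_s: 22.87
ee_pos: [0.5021, 0.1269, 0.1402]
ee_rot: [[0.666, 0.746, 0.003], [0.746, -0.666, -0.004], [-0.001, 0.005, -1.0]]
contact_force: [0.8, -1.4, -1.0]
width: 0.0104
grasp_force: 39.9
```

play_rows(increments=[{"gripper":1,"x":3.3,"y":-0.56,"z":-0.4,"ax":0,"ay":0,"az":0},{"gripper":1,"x":3.3,"y":-0.56,"z":-0.4,"ax":0,"ay":0,"az":0},{"gripper":1,"x":3.3,"y":-0.56,"z":-0.4,"ax":0,"ay":0,"az":0},{"gripper":1,"x":3.3,"y":-0.56,"z":-0.4,"ax":0,"ay":0,"az":0},{"gripper":1,"x":3.3,"y":-0.56,"z":0,"ax":0,"ay":0,"az":0}])

```text
time_s: 23.28
ee_pos: [0.5913, 0.2771, 0.1515]
ee_rot: [[0.659, 0.752, 0.001], [0.752, -0.659, 0.0], [0.001, 0.0, -1.0]]
contact_force: [1.1, -0.2, -1.1]
width: 0.011
grasp_force: 39.9
```

play_rows(increments=[{"gripper":1,"x":0,"y":0,"z":0,"ax":0,"ay":0,"az":0},{"gripper":1,"x":0,"y":0,"z":0,"ax":0,"ay":0,"az":0},{"gripper":1,"x":0,"y":0,"z":0,"ax":0,"ay":0,"az":0}])

```text
time_s: 23.53
ee_pos: [0.5896, 0.2749, 0.15]
ee_rot: [[0.659, 0.752, -0.002], [0.752, -0.659, -0.002], [-0.003, -0.0, -1.0]]
contact_force: [-0.0, -1.1, -0.6]
width: 0.0103
grasp_force: 39.8
```

```bash
python3 - <<'E'
from h import *
go((.54,.4,.1))
c=cap("wrist"); np.savez("w14.npz",**c); cv2.imwrite("pics/w14.png",c["img"]); print(proj(c,[.54,.4,.045]))
for t in (85,95,105,115): print(t,rimrect(c,(.54,.4),.045,t))
E
```

```text
at [0.5896 0.2749 0.15  ] yaw 0.851
-> (0.54, 0.4, 0.1) tool cm [  6.15 -11.98   4.99] rows>= 4.0
[[170.34385679 119.14524851]]
85 ((array([0.5402, 0.4006]), 104.4, 58.3, np.float64(0.828)), (126, 50, 84, 131))
95 ((array([0.5402, 0.4007]), 104.4, 58.2, np.float64(0.828)), (126, 50, 84, 131))
105 ((array([0.5402, 0.4009]), 104.1, 58.0, np.float64(0.828)), (126, 50, 84, 130))
115 ((array([0.5404, 0.4009]), 103.7, 57.9, np.float64(0.832)), (126, 50, 84, 130))
```

play_rows(increments=[{"gripper":1,"x":1.55,"y":-3,"z":0.5,"ax":0,"ay":0,"az":0},{"gripper":1,"x":1.55,"y":-3,"z":0.5,"ax":0,"ay":0,"az":0},{"gripper":1,"x":1.55,"y":-3,"z":0.5,"ax":0,"ay":0,"az":0},{"gripper":1,"x":1.55,"y":-3,"z":0.5,"ax":0,"ay":0,"az":0},{"gripper":1,"x":0,"y":0,"z":2.5,"ax":0,"ay":0,"az":0.02}])

```text
time_s: 24.0
ee_pos: [0.5383, 0.4129, 0.1098]
ee_rot: [[0.668, 0.744, 0.004], [0.744, -0.668, 0.013], [0.012, -0.006, -1.0]]
contact_force: [-0.4, 2.9, -0.9]
width: 0.0107
grasp_force: 39.8
```

play_rows(increments=[{"gripper":1,"x":0,"y":0,"z":2,"ax":0,"ay":0,"az":0},{"gripper":1,"x":0,"y":0,"z":0,"ax":0,"ay":0,"az":0},{"gripper":1,"x":0,"y":0,"z":0,"ax":0,"ay":0,"az":0},{"gripper":1,"x":0,"y":0,"z":0,"ax":0,"ay":0,"az":0},{"gripper":1,"x":0,"y":0,"z":0,"ax":0,"ay":0,"az":0}])

```text
time_s: 24.42
ee_pos: [0.5427, 0.4011, 0.0873]
ee_rot: [[0.676, 0.737, 0.002], [0.737, -0.676, 0.001], [0.002, 0.001, -1.0]]
contact_force: [-0.5, -0.1, -0.5]
width: 0.0107
grasp_force: 39.8
```

```bash
python3 - <<'E'
from h import *
go((.5402,.4007,.033))
E
```

```text
at [0.5427 0.4011 0.0873] yaw 0.829
-> (0.5402, 0.4007, 0.033) tool cm [-0.21 -0.16  5.43] rows>= 2.0
```

play_rows(increments=[{"gripper":1,"x":-0.2,"y":-0.2,"z":1.5,"ax":0,"ay":0,"az":0},{"gripper":1,"x":0,"y":0,"z":1.3,"ax":0,"ay":0,"az":0},{"gripper":1,"x":0,"y":0,"z":1,"ax":0,"ay":0,"az":0},{"gripper":1,"x":0,"y":0,"z":0.7,"ax":0,"ay":0,"az":0},{"gripper":1,"x":0,"y":0,"z":0.5,"ax":0,"ay":0,"az":0}])

```text
time_s: 24.83
ee_pos: [0.5383, 0.401, 0.0347]
ee_rot: [[0.674, 0.738, -0.001], [0.738, -0.674, -0.001], [-0.001, -0.0, -1.0]]
contact_force: [-0.0, 0.3, -1.3]
width: 0.011
grasp_force: 39.8
```

play_rows(increments=[{"gripper":1,"x":0,"y":0,"z":0.2,"ax":0,"ay":0,"az":0},{"gripper":1,"x":0,"y":0,"z":0.1,"ax":0,"ay":0,"az":0},{"gripper":1,"x":0,"y":0,"z":0,"ax":0,"ay":0,"az":0}])

```text
time_s: 25.08
ee_pos: [0.5383, 0.4011, 0.0334]
ee_rot: [[0.674, 0.738, -0.001], [0.738, -0.674, -0.001], [-0.001, 0.0, -1.0]]
contact_force: [-1.9, -2.7, 3.6]
width: 0.0111
grasp_force: 40.4
```

play_rows(increments=[{"gripper":0.4,"x":0,"y":0,"z":0,"ax":0,"ay":0,"az":0},{"gripper":0.4,"x":0,"y":0,"z":0,"ax":0,"ay":0,"az":0},{"gripper":0.4,"x":0,"y":0,"z":0,"ax":0,"ay":0,"az":0},{"gripper":0.4,"x":0,"y":0,"z":-2,"ax":0,"ay":0,"az":0},{"gripper":0.4,"x":0,"y":0,"z":-3.5,"ax":0,"ay":0,"az":0}])

```text
time_s: 25.5
ee_pos: [0.5359, 0.3993, 0.0844]
ee_rot: [[0.674, 0.739, -0.007], [0.739, -0.674, -0.005], [-0.008, -0.001, -1.0]]
contact_force: [0.6, -0.4, 0.1]
width: 0.0512
grasp_force: 0.0
```

play_rows(increments=[{"gripper":0.4,"x":0,"y":2.5,"z":-3,"ax":0,"ay":0,"az":0},{"gripper":0.4,"x":0,"y":2.5,"z":-3,"ax":0,"ay":0,"az":0},{"gripper":0.4,"x":0,"y":2.5,"z":-3,"ax":0,"ay":0,"az":0},{"gripper":0.4,"x":0,"y":2.5,"z":-3,"ax":0,"ay":0,"az":0},{"gripper":0.4,"x":0,"y":0,"z":0,"ax":0,"ay":0,"az":0}])

```text
time_s: 25.92
ee_pos: [0.6222, 0.3299, 0.2153]
ee_rot: [[0.681, 0.732, 0.015], [0.732, -0.681, 0.003], [0.013, 0.009, -1.0]]
contact_force: [0.8, -0.7, 0.9]
width: 0.0513
grasp_force: 0.0
```

play_rows(increments=[{"gripper":0.4,"x":0,"y":0,"z":0,"ax":0,"ay":0,"az":0},{"gripper":0.4,"x":0,"y":0,"z":0,"ax":0,"ay":0,"az":0},{"gripper":0.4,"x":0,"y":0,"z":0,"ax":0,"ay":0,"az":0}])

```text
time_s: 26.17
ee_pos: [0.6102, 0.335, 0.2062]
ee_rot: [[0.673, 0.74, -0.003], [0.74, -0.673, -0.001], [-0.003, -0.002, -1.0]]
contact_force: [0.1, 0.7, 0.2]
width: 0.0509
grasp_force: 0.0
```

```bash
python3 - <<'E'
from h import *
c=cap("wrist"); s=cap("side"); w=np.load("w9.npz"); o=np.load("w13.npz")
print("box lid",rimrect(c,(.54,.4),.049,85),"caddy",rimrect(c,(.3728,.2826),.074,85))
def crop(im,xy,z,r,cc): 
    u,v=proj(cc,[*xy,z])[0].astype(int); return cv2.resize(cv2.copyMakeBorder(im,r,r,r,r,cv2.BORDER_CONSTANT)[v:v+2*r,u:u+2*r],(266,266),interpolation=cv2.INTER_CUBIC)
L=[((.5375,-.4045),.07),((.4285,-.284),.055),((.3728,.2826),.07),((.5402,.4007),.045)]
A=[crop(w["img"],*L[0],60,dict(w)),crop(w["img"],*L[1],60,dict(w)),crop(c["img"],*L[3],70,c)]
B=[crop(s["img"],*L[0],25,s),crop(s["img"],*L[1],25,s),crop(s["img"],*L[3],38,s)]
cv2.imwrite("pics/fin.png",np.vstack([np.hstack(A),np.hstack(B)]))
print(get_state()["ee_pos"])
E
```

```text
box lid ((array([0.54  , 0.4013]), 104.4, 59.2, np.float64(0.827)), (189, 122, 65, 99)) caddy ((array([0.5443, 0.274 ]), 57.3, 58.1, np.float64(0.834)), (281, 239, 56, 49))
[0.61020767 0.33506113 0.20605932]
```

View pics/fin.png

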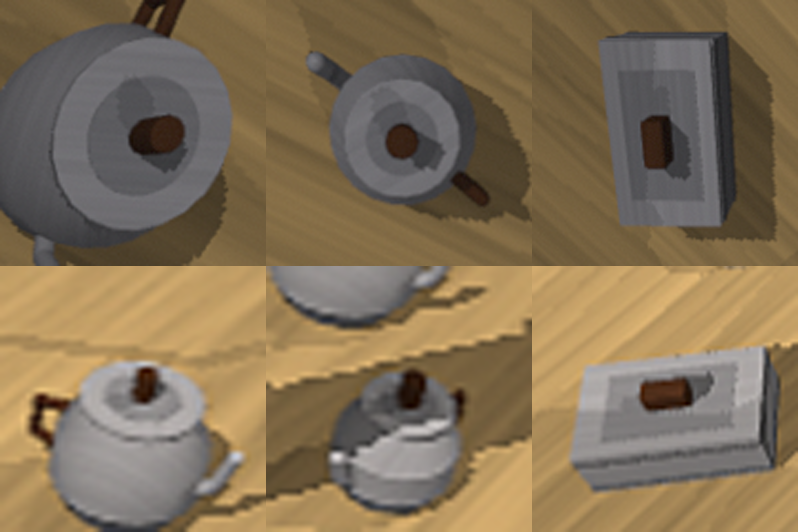

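The crops show both round lids and the oblong lid flat on their vessels. The caddy lid was in line by measurement. I'll hand in.

```bash
python3 -c "from plant import close_job; print(close_job())"
```

```text
the job is handed in; nothing more can be done
None
```

All four lids are on their vessels and the job is handed in at about 26 s of robot time: the two round lids and the oblong lid look seated in the final pictures, the square lid was checked by measurement only, and the saucer and brass tin were not deliberately touched but not re-measured at the end.

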